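Book rebuilt valves into the parts drawer

TASK

Put the rebuilt solenoid valves away and book them in: pull the top drawer of the parts cabinet right out to its stop, lay every valve on the bench flat on the drawer's floor side by side (not stacked), and push the drawer fully shut. Then take the hand scanner, point its window squarely at the label on top of the cabinet from about 10 cm and hold it steady for a good second, and lay it back wholly on its rubber pad, lengthwise along it. Keep the lower drawer shut and leave everything else on the bench where it is.

Things in the scene. Friction and masses are not known exactly. Their poses are not given: they have to be found in the camera images.
- cabinet_drawer0 (a joint): opening in m of the TOP drawer of the grey steel parts cabinet (270 mm deep, 300 mm wide, 165 mm high, fixed to the bench at the far side, front towards the robot, two stacked drawers): 0 shut, 0.190 fully out at its stop; may stand slightly ajar at the start. Slides stiffly enough to stay where left (1 to 3 N to move)
- cabinet_drawer0_handle (a point): middle of the top drawer's steel bar handle: bar 11 mm thick, 120 mm long along y, its axis 35 mm in front of the drawer's front (so 29 mm free behind it) and 38 mm below the cabinet's top. The point moves with the drawer; its x axis points into the cabinet
- drawer_floor (a point): centre of the top drawer's inner floor (inside 225 mm in x, 258 mm in y, side walls 50 mm above the floor; 90 mm above the bench), moving with the drawer; x pointing into the cabinet (the drawer slides out along -x), z up. With the drawer fully out, the floor from x = -112 to +70 mm lies clear in front of the cabinet
- cabinet_drawer1 (a joint): opening of the lower drawer in m (same make, its handle 70 mm below the top one's): 0 shut; it stays shut
- valve0: rebuilt solenoid valve, lying: a black square coil (36 x 32 x 32 mm, at its -x end) in line with a brass block (30 x 30 x 30 mm) and a short brass stub (18 mm dia) at its +x end; 79 mm long in all along its x axis, 32 mm wide and high. Origin at its centre, 16 mm above what it lies on. About 160 g. Two to four of the four are present (absent: None), lying on the robot's right side of the bench
- valve1: rebuilt solenoid valve, lying: a black square coil (36 x 32 x 32 mm, at its -x end) in line with a brass block (30 x 30 x 30 mm) and a short brass stub (18 mm dia) at its +x end; 79 mm long in all along its x axis, 32 mm wide and high. Origin at its centre, 16 mm above what it lies on. About 160 g. Two to four of the four are present (absent: None), lying on the robot's right side of the bench
- valve2: rebuilt solenoid valve, lying: a black square coil (36 x 32 x 32 mm, at its -x end) in line with a brass block (30 x 30 x 30 mm) and a short brass stub (18 mm dia) at its +x end; 79 mm long in all along its x axis, 32 mm wide and high. Origin at its centre, 16 mm above what it lies on. About 160 g. Two to four of the four are present (absent: None), lying on the robot's right side of the bench
- valve3: rebuilt solenoid valve, lying: a black square coil (36 x 32 x 32 mm, at its -x end) in line with a brass block (30 x 30 x 30 mm) and a short brass stub (18 mm dia) at its +x end; 79 mm long in all along its x axis, 32 mm wide and high. Origin at its centre, 16 mm above what it lies on. About 160 g. Two to four of the four are present (absent: None), lying on the robot's right side of the bench
- scanner: hand scanner, a bar 150 mm long along its x axis and 32 mm high: grey handle 36 mm wide (x from -75 to +35 mm), black head 48 mm wide (x from +35 to +75 mm) with the glass window in its end face. About 180 g. Origin at its centre (16 mm above what it lies on), a good place to grip across the handle. It starts on its pad
- scanner_window (a point): centre of the scanner's window, 75 mm along +x from the scanner's origin; it looks along the scanner's +x axis, reading range 40 to 160 mm
- label_stand: aluminium plate 90 mm wide and 75 mm high leaning slightly back (17 deg), fixed on the cabinet's top; its x axis is level and points away from the label's face, i.e. along the line of sight of someone facing the label
- label (a point): centre of the white barcode label (70 x 50 mm) on the stand's front (-x) face, 42 mm above the cabinet's top. The label faces the robot; scan it with the scanner level, its x axis along the stand's x axis
- pad: flat black rubber pad for the scanner, 220 (x) x 120 (y) x 4 mm, fixed; origin at the centre of its underside
- screwdriver: screwdriver with a red handle, about 170 mm long, lying. Not part of the job: leave it where it is
- wrench: steel wrench, 150 mm long, lying flat. Not part of the job: leave it where it is
- gasket: white ring gasket, 56 mm across, 7 mm thick, near the valves. Not part of the job: leave it where it is
- cover: black plastic cover box, 130 x 100 x 39 mm, 350 g. Not part of the job: leave it where it is
- tee: brass pipe tee, 56 mm long, 30 mm high (no black coil), near the valves. Not part of the job: leave it where it is
- gauge: round steel pressure gauge, 52 mm across, 24 mm high, lying face up near the valves. Not part of the job: leave it where it is
There are look-alikes about, which are no part of the job. Of the things that look like the scanner, take the one that is farthest from the robot's base at the start.

How it is judged (in metres and radians):
On the way, in this order (a step that is already met when the one before it is completed fails the run):
1. the top drawer is pulled out to its stop (value of joint cabinet_drawer0 above 0.182 m), for 0.2 s.
2. every valve lies on the floor of the drawer, which is still open (value of joint cabinet_drawer0 above 0.12 m and x of valve0 in the frame of drawer_floor between -0.112 and 0.112 m and y of valve0 in the frame of drawer_floor between -0.132 and 0.132 m and z of valve0 in the frame of drawer_floor between 0.008 and 0.035 m and x of valve1 in the frame of drawer_floor between -0.112 and 0.112 m and y of valve1 in the frame of drawer_floor between -0.132 and 0.132 m and z of valve1 in the frame of drawer_floor between 0.008 and 0.035 m and x of valve2 in the frame of drawer_floor between -0.112 and 0.112 m and y of valve2 in the frame of drawer_floor between -0.132 and 0.132 m and z of valve2 in the frame of drawer_floor between 0.008 and 0.035 m and x of valve3 in the frame of drawer_floor between -0.112 and 0.112 m and y of valve3 in the frame of drawer_floor between -0.132 and 0.132 m and z of valve3 in the frame of drawer_floor between 0.008 and 0.035 m and contact force between the fingers and valve0 below 0.3 N and contact force between the fingers and valve1 below 0.3 N and contact force between the fingers and valve2 below 0.3 N and contact force between the fingers and valve3 below 0.3 N), for 0.2 s.
3. the top drawer is fully shut with the valves in it (value of joint cabinet_drawer0 below 0.006 m and x of valve0 in the frame of drawer_floor between -0.112 and 0.112 m and y of valve0 in the frame of drawer_floor between -0.132 and 0.132 m and z of valve0 in the frame of drawer_floor between 0.008 and 0.035 m and x of valve1 in the frame of drawer_floor between -0.112 and 0.112 m and y of valve1 in the frame of drawer_floor between -0.132 and 0.132 m and z of valve1 in the frame of drawer_floor between 0.008 and 0.035 m and x of valve2 in the frame of drawer_floor between -0.112 and 0.112 m and y of valve2 in the frame of drawer_floor between -0.132 and 0.132 m and z of valve2 in the frame of drawer_floor between 0.008 and 0.035 m and x of valve3 in the frame of drawer_floor between -0.112 and 0.112 m and y of valve3 in the frame of drawer_floor between -0.132 and 0.132 m and z of valve3 in the frame of drawer_floor between 0.008 and 0.035 m), for 0.2 s.
4. the scanner, held still for a second, points at the label squarely from 40 to 160 mm, its beam within 20 mm of the label's centre (x of label in the frame of scanner_window between 0.04 and 0.16 m and y of label in the frame of scanner_window between -0.02 and 0.02 m and z of label in the frame of scanner_window between -0.02 and 0.02 m and angle between the x axis of scanner and the x axis of label_stand, either way round below 0.6 rad and linear speed of scanner below 0.04 m/s and value of joint cabinet_drawer0 below 0.012 m), for 1 s.
At the end, for the whole second after the job is handed in: Top drawer shut to within 6 mm with every valve that was present lying on its floor; lower drawer shut within 10 mm; scanner at rest flat on its pad, its centre within 40 mm of the pad's centre, its length within 0.4 rad of the pad's; the other loose things within 60 mm of where they were (all of step 3 and value of joint cabinet_drawer1 below 0.01 m and x of scanner in the frame of pad between -0.04 and 0.04 m and y of scanner in the frame of pad between -0.042 and 0.042 m and z of scanner in the frame of pad between 0.01 and 0.036 m and angle between the x axis of scanner and the x axis of pad, either way round below 0.4 rad and linear speed of scanner below 0.02 m/s and distance of each of screwdriver, wrench, gasket, cover, tee, gauge from where it was at the start of the episode below 0.06 m); the robot touches nothing.
It fails at once if the lower drawer is pulled open (value of joint cabinet_drawer1 above 0.03 m).
It fails at once if another loose thing is moved from its place (distance of any of screwdriver, wrench, gasket, cover, tee, gauge from where it was at the start of the episode above 0.06 m).
Of valve0, valve1, valve2, valve3 only 2 to 4 are there at a start; the rules pass over those that are not, and their reading is None.
At some moment in a run one of valve0, valve1, valve2, valve3, scanner may be knocked a few centimetres aside while the robot is not near it.
Once in a run the grip may slacken for a moment while it holds something.
It also fails if it takes over 210 s, if anything falls off the work surface, if the arm or the gripper's body presses on something with over 40 N, if the wrist force passes 120 N, or if a joint passes its speed limit or range.

ROBOT

A 6-joint arm with a two-finger parallel gripper is mounted at the origin on the work surface. World frame = base frame: x ahead of the robot, y to its left, z up, the work surface at z = 0. Lengths are in m, angles in degrees, forces in N, time in s.
With the tool pointing down it reaches from about 0.375 to 0.9 m from the base axis. Payload 3.1 kg.
Tool frame: the origin (TCP) lies at the very end of the fingers, on their centre line; the grasp point (between the pads) lies 19 mm behind it; z points along the fingers, y is the line along which they close (so a half turn about z gives the same grasp; the last joint's range is limited). The gripper opens to 87 mm and grips with 3 to 60 N. Pads are 19 mm wide; open, the fingers measure 117 mm over their backs; the gripper's body (75 mm by 190 mm) begins 51 mm behind the grasp point.
Start: joints at [-74.284, 30.224, 82.088, -0, 67.689, -10.227], TCP at [0.273, -0.562, 0.197] pointing down, gripper open.
Joint ranges: [-176.69, 176.69], [-43.24, 126.21], [12.49, 139.97], [-82, 262], [0, 151.66], [-163.58, 163.58]. Speed limits (degrees/s): [159.86, 159.86, 180, 180, 180, 180].

INTERFACE

Orientations are given as [roll, pitch, yaw] about the fixed x, y, z axes, in that order (R = Rz(yaw) Ry(pitch) Rx(roll)).
In Python, from plant import * gives the robot as it stands.
- The arm moves only by the tool jog_arm, never from a script. Its argument "motion" is one flat list of numbers, 7 for each row, row after row: the turn, a rotation vector about the tool's x, y, z each as a share of pi/4 rad, from -1 to 1, then the shift along the tool's x, y, z each as a share of 0.3 m, from -1 to 1, then the opening, from 0 (shut) to 1 (fully open). In form: [rx, ry, rz, x, y, z, hand, rx, ry, rz, x, y, z, hand, ...]. A call has exactly 10 rows; each row is the pose to reach, as a shift and turn from the pose commanded when the call began, along the tool's axes at that moment; what a row does not reach only later rows make up. A row lasts 1/10 s, in which the tool goes at most 50 mm and 8.59 degrees, less where a joint would pass 70% of its speed; a pose out of reach is approached as far as the arm can. A call with a number of a shift or a turn outside -1 to 1 is refused whole. A call with a gripper value outside its range is refused whole. The fingers move at their own pace and stop on an object; the grip force is fixed at half the most. Time passes only in rows, so rows that repeat a pose let the fingers close, or fill a call up. It gives the time, the measured TCP pose, the force, the opening and the grip force at its end, in the units of the state.
- state(): the state, without advancing time (a new reading comes with each control period).
- grab_frame(name): name is "side" or "top"; returns (picture, depth): 400x640x3 uint8, blue, green, red; 400x640 float32, m along the optical axis (not along the pixel's ray), 0 where there is no reading.
- calibration(name): a dict with "K" (3x3 intrinsics, pixels), "k1" (the pictures are not rectified: a ray, as slopes to the right and down, at radius r is drawn at 1 + k1 r^2 times it, then the intrinsics apply), "rvec" (rotation vector, rad) and "tvec" (3), from world to camera coordinates, as OpenCV has them. Camera axes: x right, y down, z forward; pixel columns grow to the right and rows downward; lengths in m; the calibration is good to about 2 mm. A picture is of the moment at which its call begins. calibration takes no time and is no camera call.
- job_done(): hands the job in; it is judged then, once.
Trained networks look in the newest picture that a camera, given by its name, has taken for a name from the list of things; names that differ only in an ending like _2 or _b are one class to them, and where a whole thing is asked for, a point or a joint stands for the part that bears it (a point fixed in the world has none). Each returns a list of dicts, best first, with "confidence" (0 to 1); they miss things now and then, are a little off and sometimes report something else, mostly with a low value. They report only what shows in the picture. A call takes as long as a camera call. They do not tell look-alikes from the thing itself.
- trace(camera, thing): "pixels" (400x640 bool, what is visible of it) and "centre" ([column, row] in pixels, amid what is visible of it).
The state is a dict: "time_s": time; "joint_pos": joint angles; "qd": joint speeds; "joint_torque": joint torques, N m; "tcp_pos": TCP position; "ee_rot": TCP orientation; "force": force on the tool from outside, world axes, zero at the start; "wrist_torque": the same for the moment, N m; "width": finger opening in m; "gripper_force": force on a finger pad.
Only numpy, scipy, OpenCV 4.12 (cv2) and the standard library are available. Lean on these libraries where they do the work, as an engineer would, in place of code of your own. Each camera call takes 0.05 s, during which the arm holds its last target. There are 200 camera calls.

## Working session

There is one attempt and no reset: what is moved stays moved. The work goes in short steps, Python scripts to look and compute and a tool call to move; the robot and the scene stay as the last step left them, time stands still between calls to the robot, and variables do not carry over. Pictures are saved under pics/ and viewed, at most 14 in all, crops included, and the job is handed in when it is done.

Besides the shell and the picture viewer there is one more tool, called after "Request:" as name(argument=value, ...) on one line, values as JSON. jog_arm: Moves the arm, as the interface text tells. Shift numbers are shares of 0.3 m and turn numbers shares of pi/4 rad, none past 1 either way. Its arguments: {"type":"object","properties":{"motion":{"type":"array"}},"required":["motion"]}

```bash
ls; mkdir -p pics; cat > h.py <<'E'
from plant import *
import numpy as np, cv2
from scipy.spatial.transform import Rotation as R
def cam(n):
    c=calibration(n); return np.array(c["K"],float),c["k1"],R.from_rotvec(np.ravel(c["rvec"])).as_matrix(),np.ravel(c["tvec"])
def cloud(n,d):
    K,k1,Rm,t=cam(n); v,u=np.mgrid[0:400,0:640].astype(np.float32)
    p=cv2.undistortPoints(np.stack([u.ravel(),v.ravel()],1)[:,None].astype(np.float64),K,np.array([k1,0,0,0.]))[:,0]
    z=d.ravel(); P=np.c_[p*z[:,None],z]
    W=(P-t)@Rm; W[z<=0]=np.nan
    return W.reshape(400,640,3)
def proj(n,X):
    K,k1,Rm,t=cam(n); return cv2.projectPoints(np.array(X,float).reshape(-1,3),R.from_matrix(Rm).as_rotvec(),t,K,np.array([k1,0,0,0.]))[0][:,0]
E
python3 - <<'E'
from h import *
for n in("top","side"):
    p,d=grab_frame(n); cv2.imwrite(f"pics/{n}0.png",p); np.save(f"{n}0.npy",d)
    K,k1,Rm,t=cam(n); print(n,-Rm.T@t)
    W=cloud(n,d)
    for th in ["valve0","scanner","pad","cabinet_drawer0_handle","label","tee","gauge","gasket","cover","label_stand"]:
        try:
            for o in trace(n,th):
                m=o["pixels"]; q=W[m]; q=q[~np.isnan(q[:,0])]
                print(th,round(o["confidence"],2),np.round(o["centre"]),m.sum(),np.round(np.median(q,0),3) if len(q) else None)
        except Exception as e: print(th,e)
print(state())
E
```

```text
pics
top [ 0.39765746 -0.02660825  1.452876  ]
valve0 0.89 [450. 225.] 320 [ 0.504 -0.389  0.032]
valve0 0.71 [408. 227.] 343 [ 0.499 -0.271  0.031]
valve0 0.58 [425. 188.] 255 [ 0.61  -0.321  0.032]
valve0 0.57 [360. 233.] 266 [ 0.487 -0.138  0.026]
valve0 0.52 [416. 269.] 340 [ 0.376 -0.289  0.032]
scanner 0.94 [191. 227.] 806 [0.505 0.345 0.037]
scanner 0.87 [195. 309.] 797 [0.269 0.332 0.033]
cabinet_drawer0_handle 0.61 [286. 157.] 2158 [0.671 0.062 0.134]
cabinet_drawer0_handle 0.5 [458. 264.] 142 [ 0.397 -0.401  0.008]
cabinet_drawer0_handle 0.47 [280. 109.] 628 [0.786 0.076 0.215]
cabinet_drawer0_handle 0.45 [382. 168.] 209 [ 0.661 -0.203  0.028]
label 0.69 [279. 109.] 584 [0.786 0.079 0.217]
tee 0.78 [384. 166.] 213 [ 0.661 -0.202  0.028]
tee 0.67 [448. 226.] 377 [ 0.503 -0.389  0.031]
gauge 0.73 [363. 231.] 297 [ 0.487 -0.138  0.025]
gasket 0.6 [454. 267.] 184 [ 0.394 -0.4    0.007]
gasket 0.29 [362. 232.] 301 [ 0.488 -0.138  0.025]
gasket 0.23 [278. 109.] 671 [0.787 0.079 0.212]
cover 0.56 [279. 214.] 1631 [0.538 0.093 0.04 ]
label_stand 0.74 [280. 109.] 646 [0.786 0.074 0.
[... 874 characters left out ...]
 [0.786 0.081 0.206]
{'time_s': 1.1, 'joint_pos': array([-7.42832293e+01,  3.02221546e+01,  8.20867655e+01,  9.94814145e-05,
        6.76892331e+01, -1.02265798e+01]), 'qd': array([-0.04989552, -0.02648232,  0.01804148,  0.03616472, -0.11492752,
       -0.05068808]), 'joint_torque': array([-1.04855631e-04, -4.40027940e+01, -1.76987886e+01,  6.34532073e-02,
        5.03816328e-02, -5.08365488e-06]), 'tcp_pos': array([ 0.27345715, -0.56198867,  0.19716809]), 'ee_rot': array([1.79998166e+02, 2.37292108e-04, 2.59433128e+01]), 'force': array([ 0.67835639, -0.42366188, -0.40624557]), 'wrist_torque': array([ 0.00136133,  0.00775887, -0.01457956]), 'gripper_force': 0.0, 'width': 0.08682969222891293}
```

View pics/top0.png

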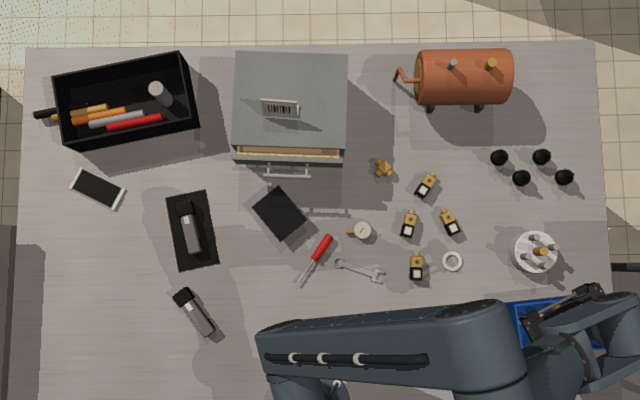

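View pics/side0.png

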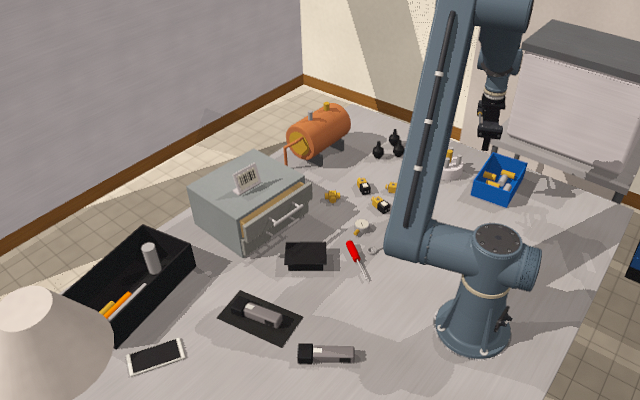

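```bash
python3 - <<'E'
from h import *
p=cv2.imread("pics/top0.png"); d=np.load("top0.npy"); W=cloud("top",d)
a=cv2.resize(p[150:285,340:480],None,fx=4,fy=4,interpolation=cv2.INTER_CUBIC)
cv2.imwrite("pics/c1.png",a[:540])
b=cv2.resize(p[140:345,160:355],None,fx=2.9,fy=2.9,interpolation=cv2.INTER_CUBIC); cv2.imwrite("pics/c2.png",b)
for c in [(425,187),(409,225),(450,223),(416,267)]:
    w=W[c[1]-20:c[1]+20,c[0]-20:c[0]+20].reshape(-1,3); col=p[c[1]-20:c[1]+20,c[0]-20:c[0]+20].reshape(-1,3).astype(float)
    m=(w[:,2]>0.012)&(w[:,2]<.045); q=w[m]; cc=col[m]
    near=np.linalg.norm(q[:,:2]-np.nanmedian(q[:,:2],0),axis=1)<.06; q=q[near];cc=cc[near]
    r=cv2.minAreaRect((q[:,:2]*1000).astype(np.float32))
    bx=cv2.boxPoints(r); 
    e=max([bx[1]-bx[0],bx[2]-bx[1]],key=np.linalg.norm); e/=np.linalg.norm(e)
    sat=cc[:,2]-cc[:,0]; s=(q[:,:2]-np.array(r[0])/1000)@e
    if np.corrcoef(s,sat)[0,1]<0: e=-e
    print(c,np.round(r[0],1),np.round(r[1],1),"yaw",np.degrees(np.arctan2(e[1],e[0])).round(1),len(q),np.round(np.percentile(q[:,2],[10,50,90]),3))
# scanner & pad
for c,s in [((190,228),45),((195,311),35)]:
    w=W[c[1]-s:c[1]+s,c[0]-s:c[0]+s].reshape(-1,3)
    m=(w[:,2]>0.02)&(w[:,2]<.06); r=cv2.minAreaRect((w[m][:,:2]*1000).astype(np.float32)); print("sc",r,cv2.boxPoints(r).round(0).tolist(),np.percentile(w[m][:,2],[5,50,95]))
# pad dark
reg=np.zeros(d.shape,bool); reg[180:280,155:230]=1
m=reg&(p.max(2)<60)&(W[...,2]<.02); m=cv2.morphologyEx(m.astype(np.uint8),cv2.MORPH_OPEN,np.ones((3,3)))>0
r=cv2.minAreaRect((W[m][:,:2]*1000).astype(np.float32)); print("pad",r,np.median(W[m][:,2]))
# cabinet top
reg=np.zeros(d.shape,bool); reg[40:180,220:360]=1
m=reg&(abs(W[...,2]-.165)<.008); r=cv2.minAreaRect((W[m][:,:2]*1000).astype(np.float32)); print("cab",r,cv2.boxPoints(r).round(0).tolist())
m=reg&(W[...,2]>.185); r=cv2.minAreaRect((W[m][:,:2]*1000).astype(np.float32)); print("stand",r,cv2.boxPoints(r).round(0).tolist(), W[m].mean(0))
reg[:]=0; reg[155:185,250:330]=1
m=reg&(abs(W[...,2]-.131)<.01)&(W[...,0]<.66); print("handle",m.sum()); r=cv2.minAreaRect((W[m][:,:2]*1000).astype(np.float32)); print(r,cv2.boxPoints(r).round(0).tolist(),np.median(W[m],0))
E
```

```text
(425, 187) [ 614.5 -322.5] [64.7 78. ] yaw -1.6 315 [0.024 0.032 0.037]
(409, 225) [ 503.3 -272.7] [32.2 81.2] yaw -14.6 309 [0.024 0.032 0.036]
(450, 223) [ 507.6 -390.4] [81.1 33.8] yaw 23.5 319 [0.023 0.032 0.036]
(416, 267) [ 382.9 -289.3] [34.  81.4] yaw -1.5 333 [0.022 0.032 0.036]
sc ((501.2637939453125, 349.041259765625), (150.24990844726562, 47.49777603149414), 13.738455772399902) [[423.0, 354.0], [434.0, 308.0], [580.0, 344.0], [569.0, 390.0]] [0.02885798 0.0370979  0.0426735 ]
sc ((263.7632751464844, 332.9534912109375), (150.08612060546875, 49.858802795410156), 35.70603561401367) [[188.0, 309.0], [217.0, 269.0], [339.0, 357.0], [310.0, 397.0]] [0.02630082 0.03317898 0.0384536 ]
pad ((495.63665771484375, 346.43853759765625), (217.8635711669922, 118.25727081298828), 11.60174560546875) 0.005794571750797463
cab ((809.770263671875, 54.69554138183594), (299.9721374511719, 296.32843017578125), 87.12769317626953) [[654.0, -88.0], [950.0, -103.0], [965.0, 197.0], [669.0, 212.0]]
stand ((787.8579711914062, 77.66912841796875), (90.0008544921875, 24.779048919677734), 85.12216186523438) [[772.0, 34.0], [796.0, 32.0], [804.0, 121.0], [779.0, 124.0]] [0.78773663 0.07713548 0.21803576]
handle 284
((639.9371337890625, 38.61448287963867), (39.3103141784668, 176.1414337158203), 0.11657010763883591) [[620.0, 127.0], [620.0, -49.0], [660.0, -49.0], [659.0, 127.0]] [0.62958834 0.05251085 0.13286485]
```

View pics/c1.png

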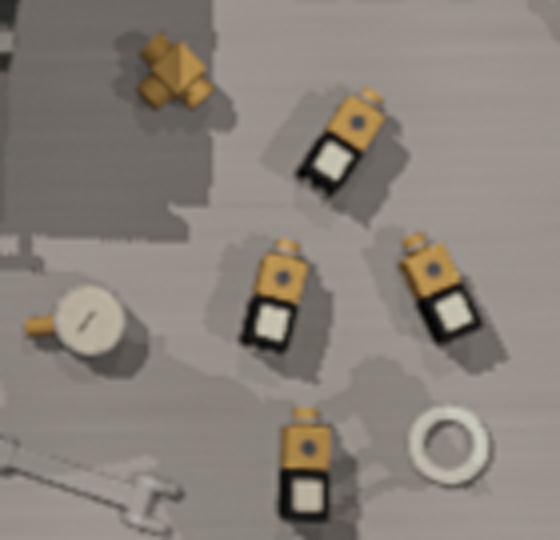

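View pics/c2.png

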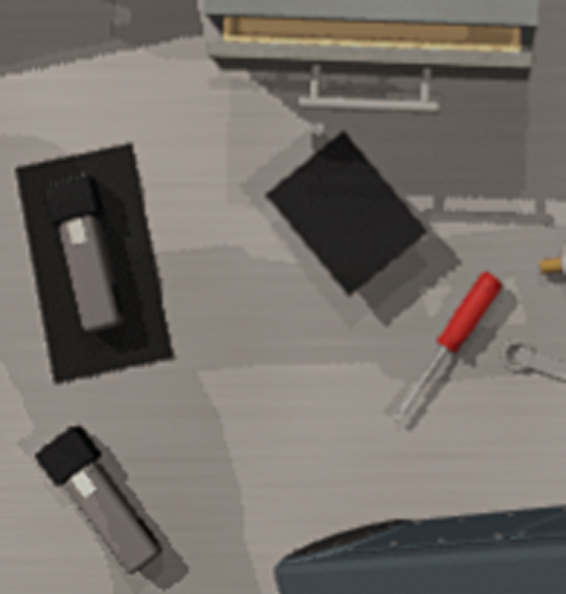

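```bash
cat >> h.py <<'E'
def go(*wps):
    """wps: (x,y,z,yaw) tool-down targets, all relative to current pose -> shares"""
    s=state(); p0=np.array(s["tcp_pos"]); R0=R.from_euler("xyz",s["ee_rot"],degrees=True)
    print("t",s["time_s"],"tcp",p0.round(4),"rot",np.round(s["ee_rot"],2),"w",round(s["width"],4),"gf",round(s["gripper_force"],1),"F",np.round(s["force"],1))
    for w in wps:
        r=(R0.inv()*R.from_euler("xyz",[180,0,w[3]],degrees=True)).as_rotvec()/(np.pi/4)
        print(w,"turn",r.round(3),"shift",(R0.inv().apply(np.array(w[:3])-p0)/.3).round(4))
def seen(n,c,zlo=.013,zhi=.045,rad=.06,p=None,d=None):
    """object near world (x,y): centre, size, yaw (brass end = +x)"""
    if p is None: p,d=grab_frame(n)
    W=cloud(n,d); D=np.hypot(W[...,0]-c[0],W[...,1]-c[1])
    m=(D<rad)&(W[...,2]>zlo)&(W[...,2]<zhi)
    k,l,st,_=cv2.connectedComponentsWithStats(m.astype(np.uint8))
    if k<2: return None
    m=l==1+np.argmax(st[1:,4]); q=W[m]; cc=p[m].astype(float)
    r=cv2.minAreaRect((q[:,:2]*1000).astype(np.float32)); bx=cv2.boxPoints(r)
    e=max([bx[1]-bx[0],bx[2]-bx[1]],key=np.linalg.norm); e/=np.linalg.norm(e)
    s=(q[:,:2]-np.array(r[0])/1000)@e
    if np.corrcoef(s,cc[:,2]-cc[:,0])[0,1]<0: e=-e
    print(n,"obj",np.round(r[0],1),"size",np.round(r[1],1),"yaw",np.degrees(np.arctan2(e[1],e[0])).round(1),"n",m.sum(),"z",np.round(np.percentile(q[:,2],[10,50,90]),3))
E
python3 - <<'E'
from h import *
p=cv2.imread("pics/top0.png"); d=np.load("top0.npy"); W=cloud("top",d)
for c in [(.61,-.322),(.503,-.272),(.507,-.39),(.383,-.289)]: seen("top",c,p=p,d=d,rad=.055)
ps=cv2.imread("pics/side0.png"); ds=np.load("side0.npy"); S=cloud("side",ds)
for n,C in(("top",W),("side",S)):
  m=(C[...,2]>.117)&(C[...,2]<.142)&(C[...,0]>.59)&(C[...,0]<.645)&(C[...,1]>-.02)&(C[...,1]<.15)
  q=C[m]; print(n,m.sum(),"y",np.percentile(q[:,1],[1,99]),"z",np.percentile(q[:,2],[5,50,95]))
  mid=q[abs(q[:,1]-.063)<.03]; print("x",np.percentile(mid[:,0],[5,50,95]),np.polyfit(mid[:,1],mid[:,0],1))
go((.627,.0635,.30,87.1),(.6,.06,.3,87.1))
E
```

```text
top obj [ 615.6 -327. ] size [32.8 82.2] yaw -35.5 n 313 z [0.024 0.032 0.037]
top obj [ 503.3 -272.7] size [32.2 81.2] yaw -14.6 n 309 z [0.024 0.032 0.036]
top obj [ 507.6 -390.4] size [81.1 33.8] yaw 23.5 n 317 z [0.023 0.032 0.036]
top obj [ 382.9 -289.3] size [34.  81.4] yaw -1.5 n 331 z [0.023 0.032 0.036]
top 220 y [0.00169479 0.12608326] z [0.1278888  0.13310385 0.13763235]
x [0.62169149 0.62703735 0.63323036] [0.07966399 0.62201137]
side 139 y [-0.00089345  0.12333075] z [0.12705163 0.13311757 0.13834402]
x [0.62024134 0.62414059 0.62913604] [0.05363364 0.62120361]
t 1.1 tcp [ 0.2735 -0.562   0.1972] rot [180.     0.    25.94] w 0.0868 gf 0.0 F [ 0.7 -0.4 -0.4]
(0.627, 0.0635, 0.3, 87.1) turn [ 0.     0.    -1.359] shift [ 1.9718 -1.3593 -0.3428]
(0.6, 0.06, 0.3, 87.1) turn [ 0.     0.    -1.359] shift [ 1.8858 -1.3882 -0.3428]
```

Request:
jog_arm(motion=[0,0,-0.68,0.98,-0.68,-0.343,1,0,0,-0.68,0.98,-0.68,-0.343,1,0,0,-0.68,0.98,-0.68,-0.343,1,0,0,-0.68,0.98,-0.68,-0.343,1,0,0,-0.68,0.98,-0.68,-0.343,1,0,0,-0.68,0.98,-0.68,-0.343,1,0,0,-0.68,0.98,-0.68,-0.343,1,0,0,-0.68,0.98,-0.68,-0.343,0.3,0,0,-0.68,0.98,-0.68,-0.343,0.3,0,0,-0.68,0.98,-0.68,-0.343,0.3])

```text
time_s: 2.1
tcp_pos: [0.4486, -0.2498, 0.3002]
ee_rot: [180.0, 0.0, 56.6]
force: [-0.5, -0.5, 1.0]
width: 0.0707
gripper_force: 0.0
```

```bash
python3 -c "
from h import *
go((.626,.063,.25,87.1))"
```

```text
t 2.1 tcp [ 0.4486 -0.2498  0.3002] rot [1.7997e+02 5.0000e-02 5.6630e+01] w 0.0707 gf 0.0 F [-0.5 -0.5  1. ]
(0.626, 0.063, 0.25, 87.1) turn [ 0.     0.001 -0.677] shift [ 1.1963 -0.0799  0.1662]
```

Request:
jog_arm(motion=[0,0,-0.677,1,-0.08,0,0.29,0,0,-0.677,1,-0.08,0,0.29,0,0,-0.677,1,-0.08,0,0.29,0,0,-0.677,1,-0.08,0,0.29,0,0,-0.677,1,-0.08,0,0.29,0,0,-0.677,1,-0.08,0,0.29,0,0,-0.677,1,-0.08,0,0.29,0,0,-0.677,1,-0.08,0,0.29,0,0,-0.677,1,-0.08,0,0.29,0,0,-0.677,1,-0.08,0,0.29])

```text
time_s: 3.1
tcp_pos: [0.5934, 0.0115, 0.2998]
ee_rot: [-180.0, 0.0, 86.8]
force: [0.1, 0.5, 0.3]
width: 0.0254
gripper_force: 0.0
```

```bash
python3 -c "
from h import *
go((.626,.063,.17,87.1),(.626,.063,.113,87.1),(.426,.073,.113,87.1))"
```

```text
t 3.1 tcp [0.5934 0.0115 0.2998] rot [-1.7995e+02  2.0000e-02  8.6840e+01] w 0.0254 gf 0.0 F [0.1 0.5 0.3]
(0.626, 0.063, 0.17, 87.1) turn [-0.001  0.001 -0.006] shift [0.1777 0.0995 0.4326]
(0.626, 0.063, 0.113, 87.1) turn [-0.001  0.001 -0.006] shift [0.1777 0.0997 0.6226]
(0.426, 0.073, 0.113, 87.1) turn [-0.001  0.001 -0.006] shift [ 0.1743 -0.5678  0.6231]
```

Request:
jog_arm(motion=[0,0,-0.006,0.178,0.1,0,0.29,0,0,-0.006,0.178,0.1,0,0.29,0,0,-0.006,0.178,0.1,0.3,0.29,0,0,-0.006,0.178,0.1,0.4,0.29,0,0,-0.006,0.178,0.1,0.5,0.29,0,0,-0.006,0.178,0.1,0.58,0.29,0,0,-0.006,0.178,0.1,0.622,0.29,0,0,-0.006,0.178,0.1,0.622,0.29,0,0,-0.006,0.178,0.1,0.622,0,0,0,-0.006,0.178,0.1,0.622,0])

```text
time_s: 4.1
tcp_pos: [0.6284, 0.0649, 0.1157]
ee_rot: [179.7, 0.0, 87.3]
force: [0.6, 0.5, 0.5]
width: 0.0156
gripper_force: 0.0
```

```bash
python3 -c "
from h import *
go((.626-.165,.063+.008,.113,87.1))"
```

```text
t 4.1 tcp [0.6284 0.0649 0.1157] rot [1.7974e+02 1.0000e-02 8.7260e+01] w 0.0156 gf 0.0 F [0.6 0.5 0.5]
(0.46099999999999997, 0.07100000000000001, 0.113, 87.1) turn [0.006 0.    0.004] shift [-0.0065 -0.5585  0.0066]
```

Request:
jog_arm(motion=[0,0,0,0,0,0,0,0,0,0,0,0,0,0,0,0,0,0,-0.05,0,0,0,0,0,0,-0.13,0,0,0,0,0,0,-0.22,0,0,0,0,0,0,-0.31,0,0,0,0,0,0,-0.4,0,0,0,0,0,0,-0.48,0,0,0,0,0,0,-0.53,0,0,0,0,0,0,-0.56,0,0])

```text
time_s: 5.1
tcp_pos: [0.4576, 0.0736, 0.114]
ee_rot: [180.0, 0.0, 87.3]
force: [0.6, -0.3, 0.2]
width: 0.0003
gripper_force: 0.0
```

```bash
python3 - <<'E'
from h import *
go((.626-.19,.063+.008,.113,87.1))
p,d=grab_frame("side"); cv2.imwrite("pics/s1.png",p); S=cloud("side",d)
p2,d2=grab_frame("top"); cv2.imwrite("pics/t1.png",p2); W=cloud("top",d2)
for C in(W,S):
  m=(C[...,2]>.08)&(C[...,2]<.1)&(C[...,0]>.4)&(C[...,0]<.7)&(C[...,1]>-.1)&(C[...,1]<.22)
  q=C[m]; print(m.sum(), np.percentile(q,[2,50,98],axis=0).round(3))
E
```

```text
t 5.1 tcp [0.4576 0.0736 0.114 ] rot [180.    0.   87.3] w 0.0003 gf 0.0 F [ 0.6 -0.3  0.2]
(0.436, 0.07100000000000001, 0.113, 87.1) turn [0.    0.    0.004] shift [-0.0119 -0.0716  0.0033]
270 [[ 0.657 -0.083  0.084]
 [ 0.694  0.009  0.094]
 [ 0.7    0.194  0.099]]
107 [[ 0.661 -0.003  0.082]
 [ 0.669  0.147  0.094]
 [ 0.697  0.205  0.1  ]]
```

View pics/s1.png

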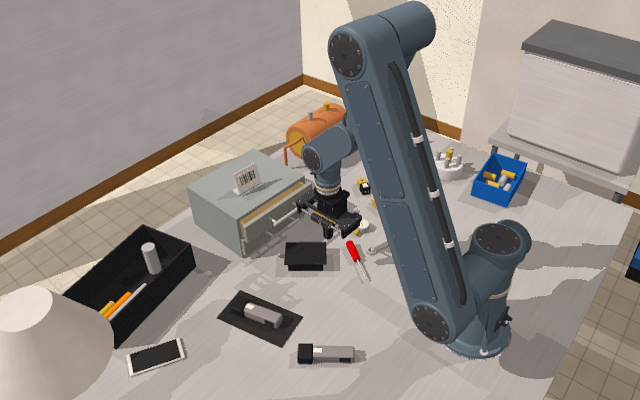

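```bash
python3 - <<'E'
from h import *
p=cv2.imread("pics/s1.png"); cv2.imwrite("pics/s1c.png",cv2.resize(p[170:270,230:390],None,fx=5,fy=5,interpolation=cv2.INTER_CUBIC))
for n in("top","side"):
  _,d=grab_frame(n); C=cloud(n,d)
  for lo,hi in((.117,.142),(.045,.075)):
    m=(C[...,2]>lo)&(C[...,2]<hi)&(C[...,0]>.58)&(C[...,0]<.645)&(C[...,1]>-.02)&(C[...,1]<.15)
    q=C[m]
    if len(q)>9: print(n,m.sum(),np.percentile(q,[2,25,50,75,98],axis=0).round(3))
E
```

```text
top 221 [[0.621 0.003 0.127]
 [0.625 0.026 0.13 ]
 [0.628 0.063 0.132]
 [0.631 0.098 0.134]
 [0.643 0.124 0.138]]
top 28 [[0.584 0.    0.045]
 [0.589 0.033 0.046]
 [0.643 0.063 0.059]
 [0.645 0.097 0.063]
 [0.645 0.123 0.067]]
side 106 [[0.618 0.027 0.125]
 [0.624 0.053 0.131]
 [0.626 0.082 0.133]
 [0.629 0.106 0.135]
 [0.643 0.122 0.138]]
side 40 [[ 0.588 -0.004  0.045]
 [ 0.64   0.013  0.06 ]
 [ 0.642  0.039  0.062]
 [ 0.644  0.076  0.064]
 [ 0.645  0.121  0.068]]
```

View pics/s1c.png

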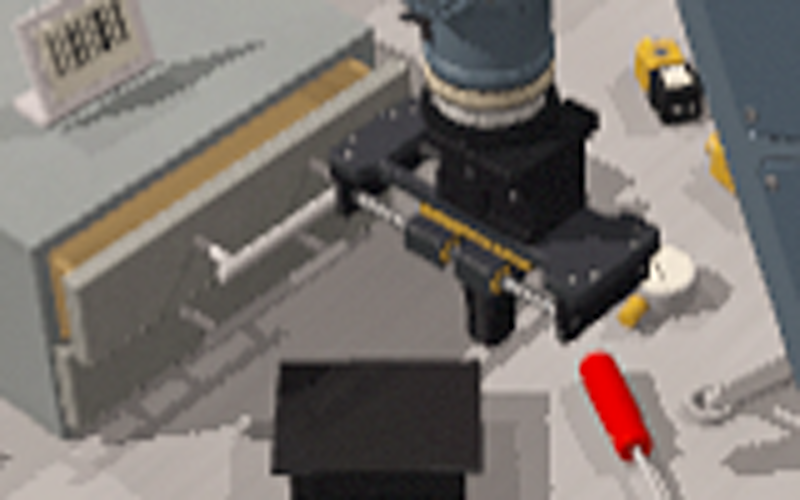

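```bash
python3 - <<'E'
from h import *
s=state(); t=s["tcp_pos"]
for n in("side","top"): print(n,proj(n,[t,t+[0,0,.05],[.626,.003,.127],[.626,.123,.127]]).round(1))
p,d=grab_frame("side");C=cloud("side",d)
m=(np.hypot(C[...,0]-t[0],C[...,1]-t[1])<.05)&(C[...,2]>.06)
q=C[m]; print(m.sum())
for z in np.arange(.08,.2,.01):
    a=q[(q[:,2]>=z)&(q[:,2]<z+.01)]
    if len(a): print(z.round(2),len(a),a[:,:2].min(0).round(3),a[:,:2].max(0).round(3))
E
```

```text
side [[327.1 243.1]
 [326.9 230.7]
 [300.4 206.2]
 [274.9 225.8]]
top [[284.  239.2]
 [282.5 238.3]
 [309.6 176.5]
 [264.6 177.1]]
1569
0.13 1 [0.455 0.08 ] [0.455 0.08 ]
0.14 16 [0.45  0.058] [0.472 0.084]
0.15 26 [0.45  0.061] [0.47  0.085]
0.16 24 [0.448 0.062] [0.47  0.086]
0.17 24 [0.446 0.067] [0.474 0.085]
0.18 10 [0.446 0.063] [0.47  0.086]
0.19 1 [0.444 0.08 ] [0.444 0.08 ]
```

```bash
python3 - <<'E'
from h import *
t=np.array([.2735,-.562,.1972])
p=cv2.imread("pics/side0.png"); C=cloud("side",np.load("side0.npy"))
m=(np.hypot(C[...,0]-t[0],C[...,1]-t[1])<.09)&(C[...,2]>.05); q=C[m]
print(proj("side",[t]))
for z in np.arange(.17,.3,.01):
    a=q[(q[:,2]>=z)&(q[:,2]<z+.01)]
    if len(a): print(z.round(2),len(a),a[:,:2].min(0).round(3),a[:,:2].max(0).round(3))
cv2.imwrite("pics/g.png",cv2.resize(p[60:160,450:530],None,fx=5,fy=5,interpolation=cv2.INTER_CUBIC))
p,d=grab_frame("side");C=cloud("side",d)
t=state()["tcp_pos"];print(t)
print(C[232:246,322:333,2].round(3))
E
```

```text
[[482.31706491 149.16170726]]
0.22 10 [ 0.244 -0.524] [ 0.258 -0.514]
0.23 16 [ 0.24  -0.524] [ 0.263 -0.507]
0.24 20 [ 0.24  -0.525] [ 0.261 -0.511]
0.25 15 [ 0.241 -0.522] [ 0.26  -0.507]
0.26 19 [ 0.239 -0.523] [ 0.262 -0.508]
0.27 14 [ 0.237 -0.517] [ 0.258 -0.504]
0.28 1 [ 0.24  -0.506] [ 0.24  -0.506]
0.29 32 [ 0.209 -0.595] [ 0.328 -0.474]
[0.46049973 0.07318454 0.11368269]
[[ 0.001  0.161  0.161  0.161  0.167  0.173  0.171  0.169  0.16   0.16
   0.153]
 [ 0.008  0.154  0.155  0.159  0.164  0.165  0.167  0.158  0.159  0.158
   0.151]
 [ 0.005  0.151  0.149  0.153  0.16   0.161  0.16   0.157  0.151  0.147
   0.147]
 [ 0.004  0.15   0.15   0.151  0.158  0.159  0.154  0.153  0.148  0.145
   0.142]
 [ 0.003  0.144  0.144  0.147  0.148  0.154  0.154  0.147  0.14   0.001
   0.006]
 [ 0.003  0.003 -0.002  0.14   0.146  0.148  0.147  0.144  0.002 -0.002
  -0.001]
 [-0.004  0.003  0.005  0.003  0.14   0.145  0.141 -0.001  0.001  0.005
   0.002]
 [ 0.003  0.003  0.004  0.     0.004  0.145 -0.001  0.002  0.003  0.003
  -0.   ]
 [ 0.004  0.003  0.006  0.002  0.005  0.003  0.002  0.001 -0.004  0.003
   0.002]
 [ 0.041  0.038  0.041  0.044  0.001  0.004  0.003  0.003  0.006  0.004
   0.006]
 [ 0.047  0.046  0.045  0.039  0.001  0.001  0.002  0.003  0.002  0.008
   0.001]
 [ 0.038  0.041  0.035  0.04   0.006 -0.002 -0.001  0.005 -0.004  0.002
   0.004]
 [ 0.041  0.043  0.04   0.04   0.002  0.001  0.001  0.003 -0.001 -0.004
   0.003]
 [ 0.04   0.039  0.042  0.043  0.005  0.002  0.005  0.003  0.006  0.005
   0.007]]
```

View pics/g.png

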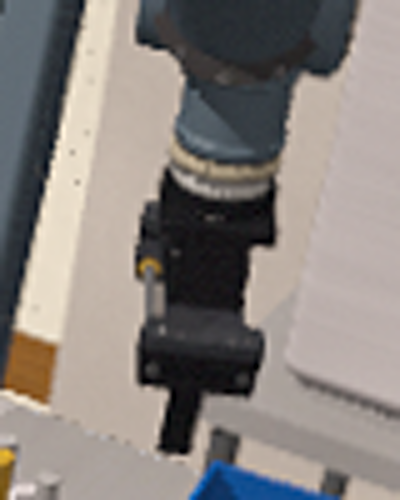

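```bash
python3 - <<'E'
from h import *
go((.4605,.0732,.150,87.1),(.626,.064,.150,87.1),(.626,.064,.086,87.1))
E
```

```text
t 5.4 tcp [0.4605 0.0732 0.1137] rot [179.88   0.    87.27] w 0.0003 gf 0.0 F [0.2 0.1 0.4]
(0.4605, 0.0732, 0.15, 87.1) turn [0.003 0.    0.004] shift [ 0.      0.0002 -0.1211]
(0.626, 0.064, 0.15, 87.1) turn [0.003 0.    0.004] shift [-0.0043  0.5527 -0.1199]
(0.626, 0.064, 0.086, 87.1) turn [0.003 0.    0.004] shift [-0.0043  0.5523  0.0934]
```

Request:
jog_arm(motion=[0,0,0,0,0,-0.12,0.3,0,0,0,-0.004,0.12,-0.12,0.3,0,0,0,-0.004,0.28,-0.12,0.3,0,0,0,-0.004,0.44,-0.12,0.3,0,0,0,-0.004,0.553,-0.12,0.3,0,0,0,-0.004,0.553,-0.12,0.3,0,0,0,-0.004,0.553,-0.05,0.3,0,0,0,-0.004,0.553,0.02,0.3,0,0,0,-0.004,0.553,0.06,0.3,0,0,0,-0.004,0.553,0.093,0.3])

```text
time_s: 6.4
tcp_pos: [0.6238, 0.0643, 0.0844]
ee_rot: [-179.9, -0.0, 87.3]
force: [-0.0, 1.1, 0.1]
width: 0.026
gripper_force: 0.0
```

Request:
jog_arm(motion=[0,0,0,0,0,0,0,0,0,0,0,0,0,0,0,0,0,0,0,0,0,0,0,0,0,0,0,0,0,0,0,0,-0.04,0,0,0,0,0,0,-0.1,0,0,0,0,0,0,-0.16,0,0,0,0,0,0,-0.22,0,0,0,0,0,0,-0.28,0,0,0,0,0,0,-0.3,0,0])

```text
time_s: 7.4
tcp_pos: [0.5334, 0.0689, 0.0865]
ee_rot: [180.0, -0.0, 87.3]
force: [1.5, 1.5, 0.1]
width: 0.0091
gripper_force: 30.0
```

```bash
python3 - <<'E'
from h import *
go((.626-.164,.064+.0083,.086,87.1))
E
```

```text
t 7.4 tcp [0.5334 0.0689 0.0865] rot [ 1.800e+02 -2.000e-02  8.728e+01] w 0.0091 gf 30.0 F [1.5 1.5 0.1]
(0.46199999999999997, 0.0723, 0.086, 87.1) turn [ 0.    -0.     0.004] shift [ 0.     -0.2384  0.0017]
```

Request:
jog_arm(motion=[0,0,0,0,-0.05,0,0,0,0,0,0,-0.1,0,0,0,0,0,0,-0.15,0,0,0,0,0,0,-0.2,0,0,0,0,0,0,-0.22,0,0,0,0,0,0,-0.235,0,0,0,0,0,0,-0.245,0,0,0,0,0,0,-0.255,0,0,0,0,0,0,-0.262,0,0,0,0,0,0,-0.262,0,0])

```text
time_s: 8.4
tcp_pos: [0.4603, 0.0726, 0.0864]
ee_rot: [179.5, -0.1, 87.2]
force: [3.8, 5.1, 3.0]
width: 0.01
gripper_force: 30.0
```

```bash
python3 - <<'E'
from h import *
go()
E
```

```text
t 8.4 tcp [0.4603 0.0726 0.0864] rot [ 1.7954e+02 -6.0000e-02  8.7220e+01] w 0.01 gf 30.0 F [3.8 5.1 3. ]
```

Request:
jog_arm(motion=[0,0,0,0,-0.25,0,0,0,0,0,0,-0.245,0,0.28,0,0,0,0,-0.245,0,0.28,0,0,0,0,-0.245,0,0.28,0,0,0,0,-0.245,0,0.28,0,0,0,0,-0.245,-0.1,0.28,0,0,0,0,-0.245,-0.2,0.28,0,0,0,0,-0.245,-0.35,1,0,0,0,0,-0.245,-0.5,1,0,0,0,0,-0.245,-0.55,1])

```text
time_s: 9.4
tcp_pos: [0.3854, 0.0751, 0.2546]
ee_rot: [179.5, 0.1, 87.3]
force: [0.8, -1.0, 0.7]
width: 0.0645
gripper_force: 0.0
```

```bash
python3 - <<'E'
from h import *
p,d=grab_frame("top"); cv2.imwrite("pics/t2.png",p); W=cloud("top",d)
for c in [(.6156,-.327),(.503,-.272),(.5076,-.39),(.383,-.289)]: seen("top",c,p=p,d=d,rad=.055)
ps,ds=grab_frame("side"); cv2.imwrite("pics/s2.png",ps); S=cloud("side",ds)
for n,C in(("top",W),("side",S)):
  m=(C[...,2]>.117)&(C[...,2]<.142)&(C[...,0]>.43)&(C[...,0]<.475)&(C[...,1]>0)&(C[...,1]<.15); print(n,"bar",m.sum(),np.median(C[m],0).round(3))
  m=(C[...,2]>.08)&(C[...,2]<.1)&(C[...,0]>.45)&(C[...,0]<.75)&(C[...,1]>-.1)&(C[...,1]<.22); q=C[m]
  print("floor",m.sum(),np.percentile(q,[2,50,98],axis=0).round(3).tolist())
  r=cv2.minAreaRect((q[:,:2]*1000).astype(np.float32)); print(r)
  for xx in np.arange(.46,.7,.01):
    a=C[(abs(C[...,0]-xx)<.005)&(abs(C[...,1]-.0)<.03)]; print(xx.round(2),np.nanmax(a[:,2]).round(3) if len(a) else None,end=" ")
  print()
go((.6156,-.327,.15,-35.5))
E
```

```text
top obj [ 615.5 -327.2] size [32.8 85.1] yaw -36.2 n 314 z [0.024 0.032 0.037]
top obj [ 503.5 -273.6] size [32.6 80.5] yaw -15.9 n 305 z [0.024 0.032 0.036]
top obj [ 507.6 -390.2] size [80.9 34.2] yaw 23.6 n 317 z [0.023 0.031 0.036]
top obj [ 382.8 -289.8] size [34.  81.5] yaw -2.0 n 330 z [0.023 0.032 0.036]
top bar 81 [0.459 0.027 0.133]
floor 6506 [[0.523, -0.06, 0.088], [0.616, 0.063, 0.094], [0.709, 0.189, 0.099]]
((604.8435668945312, 64.3282470703125), (297.49237060546875, 220.2255401611328), 87.02473449707031)
0.46 0.14 0.47 0.133 0.48 0.135 0.49 0.16 0.5 0.159 0.51 0.152 0.52 0.1 0.53 0.101 0.54 0.103 0.55 0.101 0.56 0.099 0.57 0.102 0.58 0.101 0.59 0.1 0.6 0.101 0.61 0.098 0.62 0.101 0.63 0.101 0.64 0.1 0.65 0.101 0.66 0.102 0.67 0.101 0.68 0.103 0.69 0.165 
side bar 147 [0.459 0.068 0.133]
floor 3002 [[0.495, -0.07, 0.087], [0.641, 0.055, 0.095], [0.741, 0.202, 0.1]]
((618.2813110351562, 63.36328125), (297.01397705078125, 257.6222229003906), 88.14717102050781)
0.46 0.137 0.47 0.135 0.48 0.135 0.49 0.159 0.5 0.16 0.51 0.155 0.52 0.006 0.53 0.007 0.54 0.004 0.55 0.099 0.56 0.101 0.57 0.101 0.58 0.099 0.59 0.099 0.6 0.102 0.61 0.101 0.62 0.1 0.63 0.101 0.64 0.101 0.65 0.1 0.66 0.1 0.67 0.101 0.68 0.1 0.69 0.173 
t 9.5 tcp [0.3848 0.0752 0.2529] rot [1.7962e+02 7.0000e-02 8.7290e+01] w 0.0724 gf 0.0 F [-0.3 -0.1 -0.9]
(0.6156, -0.327, 0.15, -35.5) turn [ 0.006 -0.008  2.729] shift [-1.3024  0.8295  0.3501]
```

View pics/t2.png

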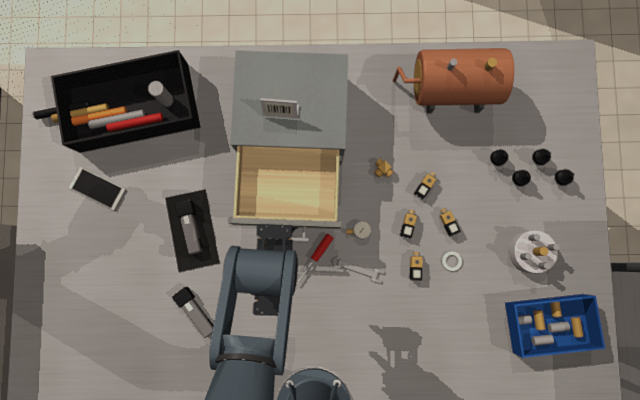

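```bash
cat >> h.py <<'E'
def chain(*wps,start=None):
    """each wp relative to the previous one"""
    s=state(); p0=np.array(s["tcp_pos"]); R0=R.from_euler("xyz",s["ee_rot"],degrees=True)
    print("t",s["time_s"],"tcp",p0.round(4),"rot",np.round(s["ee_rot"],2),"w",round(s["width"],4),"gf",round(s["gripper_force"],1))
    for w in wps:
        R1=R.from_euler("xyz",[180,0,w[3]],degrees=True); p1=np.array(w[:3])
        print(w,"turn",((R0.inv()*R1).as_rotvec()/(np.pi/4)).round(3),"shift",(R0.inv().apply(p1-p0)/.3).round(4),"d",np.linalg.norm(p1-p0).round(3)); p0,R0=p1,R1
E
python3 - <<'E'
from h import *
chain((.50,-.126,.25,115),(.6155,-.327,.1,144),(.6155,-.327,-.016,144))
E
```

```text
t 9.5 tcp [0.3848 0.0752 0.2529] rot [1.7962e+02 7.0000e-02 8.7290e+01] w 0.0724 gf 0.0
(0.5, -0.126, 0.25, 115) turn [ 0.008  0.003 -0.616] shift [-0.6517  0.4151  0.0133] d 0.232
(0.6155, -0.327, 0.1, 144) turn [ 0.     0.    -0.644] shift [-0.7699  0.0658  0.5   ] d 0.276
(0.6155, -0.327, -0.016, 144) turn [0. 0. 0.] shift [ 0.     -0.      0.3867] d 0.116
```

Request:
jog_arm(motion=[0.008,0,-0.616,-0.652,0.415,0,0.6,0.008,0,-0.616,-0.652,0.415,0,0.6,0.008,0,-0.616,-0.652,0.415,0,0.6,0.008,0,-0.616,-0.652,0.415,0,0.6,0.008,0,-0.616,-0.652,0.415,0,0.6,0.008,0,-0.616,-0.652,0.415,0,0.6,0.008,0,-0.616,-0.652,0.415,0,0.6,0.008,0,-0.616,-0.652,0.415,0,0.6,0.008,0,-0.616,-0.652,0.415,0,0.6,0.008,0,-0.616,-0.652,0.415,0,0.6])

```text
time_s: 10.5
tcp_pos: [0.4971, -0.1243, 0.2505]
ee_rot: [-179.6, -0.1, 115.1]
force: [0.4, -0.2, 0.5]
width: 0.052
gripper_force: 0.0
```

Request:
jog_arm(motion=[0,0,-0.644,-0.77,0.066,0.5,0.6,0,0,-0.644,-0.77,0.066,0.5,0.6,0,0,-0.644,-0.77,0.066,0.5,0.6,0,0,-0.644,-0.77,0.066,0.5,0.6,0,0,-0.644,-0.77,0.066,0.5,0.6,0,0,-0.644,-0.77,0.066,0.5,0.6,0,0,-0.644,-0.77,0.066,0.5,0.6,0,0,-0.644,-0.77,0.066,0.5,0.6,0,0,-0.644,-0.77,0.066,0.5,0.6,0,0,-0.644,-0.77,0.066,0.5,0.6])

```text
time_s: 11.5
tcp_pos: [0.6126, -0.3254, 0.1018]
ee_rot: [-179.7, -0.2, 144.1]
force: [0.1, 0.2, 0.3]
width: 0.0522
gripper_force: 0.0
```

```bash
python3 - <<'E'
from h import *
for n in("top","side"): seen(n,(.6155,-.327),rad=.055)
s=state();t=s["tcp_pos"]
_,d=grab_frame("side");C=cloud("side",d)
m=(np.hypot(C[...,0]-t[0],C[...,1]-t[1])<.06)&(C[...,2]>.05); print("lowest tip",np.sort(C[m][:,2])[:12].round(3),"rep",t[2])
chain((.6155,-.327,-.016,144))
E
```

```text
side obj [ 611.5 -329.1] size [32.5 91.6] yaw -37.4 n 145 z [0.019 0.033 0.038]
lowest tip [0.132 0.134 0.134 0.135 0.136 0.137 0.138 0.139 0.141 0.142 0.142 0.143] rep 0.10154858049710695
t 11.65 tcp [ 0.6127 -0.326   0.1013] rot [-1.7974e+02 -1.7000e-01  1.4403e+02] w 0.0519 gf 0.0
(0.6155, -0.327, -0.016, 144) turn [-0.006 -0.004  0.001] shift [-0.0107  0.0047  0.3911] d 0.117
```

Request:
jog_arm(motion=[0,0,0,-0.01,0.005,0.1,0.6,0,0,0,-0.01,0.005,0.2,0.6,0,0,0,-0.01,0.005,0.3,0.6,0,0,0,-0.01,0.005,0.36,0.6,0,0,0,-0.01,0.005,0.39,0.6,0,0,0,-0.01,0.005,0.39,0.6,0,0,0,-0.01,0.005,0.39,0,0,0,0,-0.01,0.005,0.39,0,0,0,0,-0.01,0.005,0.39,0,0,0,0,-0.01,0.005,0.39,0])

```text
time_s: 12.65
tcp_pos: [0.6156, -0.3282, -0.0156]
ee_rot: [-179.7, -0.1, 144.0]
force: [-1.3, -0.1, 3.6]
width: 0.032
gripper_force: 30.0
```

```bash
python3 - <<'E'
from h import *
go()
_,d=grab_frame("side");C=cloud("side",d);t=state()["tcp_pos"]
chain((.6155,-.327,.12,144),(.60,-.12,.19,165),(.596,-.019,.12,177.1),(.596,-.019,.078,177.1))
E
```

```text
t 12.65 tcp [ 0.6156 -0.3282 -0.0156] rot [-1.7971e+02 -1.1000e-01  1.4398e+02] w 0.032 gf 30.0 F [-1.3 -0.1  3.6]
t 12.7 tcp [ 0.6156 -0.3282 -0.0156] rot [-1.7972e+02 -1.2000e-01  1.4398e+02] w 0.0315 gf 30.0
(0.6155, -0.327, 0.12, 144) turn [-0.006 -0.003 -0.   ] shift [ 0.0035  0.0007 -0.4519] d 0.136
(0.6, -0.12, 0.19, 165) turn [ 0.     0.    -0.467] shift [ 0.4474  0.5279 -0.2333] d 0.219
(0.596, -0.019, 0.12, 177.1) turn [ 0.     0.    -0.269] shift [0.1    0.3217 0.2333] d 0.123
(0.596, -0.019, 0.078, 177.1) turn [0. 0. 0.] shift [-0.   -0.    0.14] d 0.042
```

Request:
jog_arm(motion=[0,0,0,0,0,-0.12,0,0,0,0,0,0,-0.26,0,0,0,0,0,0,-0.4,0,0,0,0,0,0,-0.54,0,0,0,0,0,0,-0.685,0,0,0,-0.1,0.1,0.11,-0.685,0,0,0,-0.2,0.2,0.22,-0.685,0,0,0,-0.3,0.3,0.33,-0.685,0,0,0,-0.4,0.4,0.44,-0.685,0,0,0,-0.467,0.45,0.53,-0.685,0])

```text
time_s: 13.7
tcp_pos: [0.5982, -0.1155, 0.188]
ee_rot: [-179.9, -0.5, 165.2]
force: [0.6, 0.3, -2.2]
width: 0.0318
gripper_force: 30.0
```

Request:
jog_arm(motion=[0,0,-0.09,0.03,0.11,0,0,0,0,-0.18,0.06,0.22,0,0,0,0,-0.269,0.1,0.322,0,0,0,0,-0.269,0.1,0.322,0,0,0,0,-0.269,0.1,0.322,0.1,0,0,0,-0.269,0.1,0.322,0.2,0,0,0,-0.269,0.1,0.322,0.28,0,0,0,-0.269,0.1,0.322,0.34,0,0,0,-0.269,0.1,0.322,0.376,0,0,0,-0.269,0.1,0.322,0.376,0])

```text
time_s: 14.7
tcp_pos: [0.597, -0.0189, 0.0758]
ee_rot: [-179.9, -0.2, 177.0]
force: [0.4, -0.8, -2.0]
width: 0.0317
gripper_force: 30.0
```

```bash
python3 - <<'E'
from h import *
go()
E
```

```text
t 14.7 tcp [ 0.597  -0.0189  0.0758] rot [-179.9    -0.25  177.04] w 0.0317 gf 30.0 F [ 0.4 -0.8 -2. ]
```

Request:
jog_arm(motion=[0,0,0,0,0,0,0.5,0,0,0,0,0,0,0.5,0,0,0,0,0,0,0.5,0,0,0,0,0,0,0.5,0,0,0,0,0,-0.05,0.5,0,0,0,0,0,-0.15,0.5,0,0,0,0,0,-0.3,0.5,0,0,0,0,0,-0.41,0.5,0,0,0,0,0,-0.41,0.5,0,0,0,0,0,-0.41,0.5])

```text
time_s: 15.7
tcp_pos: [0.5969, -0.0181, 0.1994]
ee_rot: [-179.9, -0.2, 177.1]
force: [-0.2, 0.4, -0.7]
width: 0.0439
gripper_force: 0.0
```

```bash
python3 - <<'E'
from h import *
p,d=grab_frame("top")
for c in [(.503,-.272),(.5076,-.39),(.383,-.289)]: seen("top",c,p=p,d=d,rad=.055)
for n in("side","top"): seen(n,(.6,-.019),zlo=.104,zhi=.135,rad=.055)
chain((.55,-.15,.19,170),(.5035,-.2736,.06,164.5),(.5035,-.2736,-.016,164.5))
E
```

```text
top obj [ 503.5 -272.9] size [32.5 80.8] yaw -15.9 n 309 z [0.024 0.032 0.036]
top obj [ 507.3 -390.1] size [80.9 34.6] yaw 25.2 n 321 z [0.024 0.031 0.036]
top obj [ 383.  -290.2] size [33.7 81.5] yaw -3.9 n 333 z [0.024 0.031 0.036]
side obj [596.8 -18.8] size [34.  84.2] yaw -4.2 n 237 z [0.109 0.123 0.129]
top obj [574.2 -14.7] size [29.4 31.4] yaw -0.8 n 149 z [0.121 0.126 0.129]
t 15.85 tcp [ 0.5953 -0.0178  0.1969] rot [-179.95   -0.55  177.09] w 0.0435 gf 0.0
(0.55, -0.15, 0.19, 170) turn [-0.002 -0.012  0.158] shift [ 0.1283 -0.4478  0.0245] d 0.14
(0.5035, -0.2736, 0.06, 164.5) turn [-0.    -0.     0.122] shift [ 0.0811 -0.4327  0.4333] d 0.185
(0.5035, -0.2736, -0.016, 164.5) turn [0. 0. 0.] shift [ 0.     -0.      0.2533] d 0.076
```

Request:
jog_arm(motion=[0,-0.01,0.05,0.05,-0.16,0,0.6,0,-0.01,0.1,0.1,-0.32,0,0.6,0,-0.01,0.15,0.15,-0.48,0,0.6,0,-0.01,0.2,0.2,-0.64,0,0.6,0,-0.01,0.25,0.24,-0.78,0,0.6,0,-0.01,0.28,0.262,-0.867,0.05,0.6,0,-0.01,0.28,0.262,-0.867,0.19,0.6,0,-0.01,0.28,0.262,-0.867,0.33,0.6,0,-0.01,0.28,0.262,-0.867,0.4,0.6,0,-0.01,0.28,0.262,-0.867,0.4,0.6])

```text
time_s: 16.85
tcp_pos: [0.5008, -0.2716, 0.0746]
ee_rot: [179.8, -0.5, 164.5]
force: [-0.3, 0.8, -0.1]
width: 0.0523
gripper_force: 0.0
```

```bash
python3 - <<'E'
from h import *
seen("side",(.5035,-.273),rad=.05)
chain((.5035,-.273,-.016,164.5))
E
```

```text
side obj [ 531.9 -280. ] size [11.5 40.9] yaw 135.7 n 33 z [0.015 0.026 0.035]
t 16.9 tcp [ 0.5025 -0.2727  0.0768] rot [179.96  -0.21 164.48] w 0.0524 gf 0.0
(0.5035, -0.273, -0.016, 164.5) turn [ 0.001 -0.005 -0.   ] shift [-4.500e-03 -2.000e-04  3.093e-01] d 0.093
```

Request:
jog_arm(motion=[0,0,0,-0.004,0,0.1,0.6,0,0,0,-0.004,0,0.2,0.6,0,0,0,-0.004,0,0.27,0.6,0,0,0,-0.004,0,0.309,0.6,0,0,0,-0.004,0,0.309,0.6,0,0,0,-0.004,0,0.309,0,0,0,0,-0.004,0,0.309,0,0,0,0,-0.004,0,0.309,0,0,0,0,-0.004,0,0.309,0,0,0,0,-0.004,0,0.309,0])

```text
time_s: 17.9
tcp_pos: [0.5065, -0.2753, -0.0122]
ee_rot: [-179.8, 0.3, 164.5]
force: [-0.5, -1.1, 5.6]
width: 0.0313
gripper_force: 30.0
```

Request:
jog_arm(motion=[0,0,0,0,0,-0.12,0,0,0,0,0,0,-0.26,0,0,0,0,0,0,-0.4,0,0,0,0,0,0,-0.54,0,0,0,0,0,0,-0.685,0,0,0,-0.06,-0.005,0.14,-0.685,0,0,0,-0.12,-0.01,0.28,-0.685,0,0,0,-0.18,-0.015,0.42,-0.685,0,0,0,-0.24,-0.02,0.56,-0.685,0,0,0,-0.28,-0.02,0.7,-0.685,0])

```text
time_s: 18.9
tcp_pos: [0.5669, -0.0715, 0.1914]
ee_rot: [-179.9, 0.0, 177.2]
force: [0.2, 0.1, -2.2]
width: 0.0311
gripper_force: 30.0
```

```bash
python3 - <<'E'
from h import *
go((.599,.037,.0765,177.1))
E
```

```text
t 18.9 tcp [ 0.5669 -0.0715  0.1914] rot [-1.7989e+02  4.0000e-02  1.7717e+02] w 0.0311 gf 30.0 F [ 0.2  0.1 -2.2]
(0.599, 0.037, 0.0765, 177.1) turn [-0.002  0.001  0.001] shift [-0.0889  0.3671  0.3825]
```

Request:
jog_arm(motion=[0,0,0,-0.03,0.13,0,0,0,0,0,-0.06,0.26,0,0,0,0,0,-0.089,0.367,0,0,0,0,0,-0.089,0.367,0,0,0,0,0,-0.089,0.367,0.1,0,0,0,0,-0.089,0.367,0.2,0,0,0,0,-0.089,0.367,0.28,0,0,0,0,-0.089,0.367,0.34,0,0,0,0,-0.089,0.367,0.378,0,0,0,0,-0.089,0.367,0.378,0])

```text
time_s: 19.9
tcp_pos: [0.6003, 0.0343, 0.0785]
ee_rot: [-179.9, 0.2, 177.1]
force: [0.3, 0.1, -0.7]
width: 0.0315
gripper_force: 30.0
```

Request:
jog_arm(motion=[0,0,0,0,0,0,0.5,0,0,0,0,0,0,0.5,0,0,0,0,0,0,0.5,0,0,0,0,0,0,0.5,0,0,0,0,0,-0.05,0.5,0,0,0,0,0,-0.15,0.5,0,0,0,0,0,-0.3,0.5,0,0,0,0,0,-0.4,0.5,0,0,0,0,0,-0.4,0.5,0,0,0,0,0,-0.4,0.5])

```text
time_s: 20.9
tcp_pos: [0.5994, 0.0354, 0.1988]
ee_rot: [-179.9, 0.2, 177.1]
force: [-0.2, -0.5, 0.0]
width: 0.0434
gripper_force: 0.0
```

```bash
python3 - <<'E'
from h import *
p,d=grab_frame("top")
for c in [(.5076,-.39),(.383,-.289)]: seen("top",c,p=p,d=d,rad=.055)
p,d=grab_frame("side")
for c in [(.6,-.019),(.6,.037)]: seen("side",c,zlo=.104,zhi=.135,rad=.05,p=p,d=d)
chain((.47,-.20,.19,177),(.383,-.2895,.06,177.5),(.383,-.2895,-.013,177.5))
E
```

```text
top obj [ 508.  -390.6] size [80.5 35.9] yaw 24.3 n 317 z [0.023 0.031 0.036]
top obj [ 382.9 -289.6] size [34.9 81.3] yaw -1.3 n 331 z [0.023 0.032 0.037]
side obj [599.5  -3.8] size [67.9 86.1] yaw -1.8 n 267 z [0.109 0.124 0.128]
side obj [593.5  21. ] size [64.3 85.2] yaw -7.6 n 320 z [0.108 0.122 0.128]
t 21.0 tcp [0.598  0.0355 0.1967] rot [-1.7988e+02 -9.0000e-02  1.7710e+02] w 0.0434 gf 0.0
(0.47, -0.2, 0.19, 177) turn [-0.003 -0.002  0.002] shift [ 0.3865 -0.8056  0.0246] d 0.268
(0.383, -0.2895, 0.06, 177.5) turn [ 0.     0.    -0.011] shift [ 0.274  -0.3131  0.4333] d 0.18
(0.383, -0.2895, -0.013, 177.5) turn [0. 0. 0.] shift [ 0.     -0.      0.2433] d 0.073
```

Request:
jog_arm(motion=[0,0,0,0.06,-0.13,0,0.6,0,0,0,0.12,-0.26,0,0.6,0,0,0,0.18,-0.39,0,0.6,0,0,0,0.24,-0.52,0,0.6,0,0,0,0.3,-0.65,0,0.6,0,0,0,0.36,-0.77,0,0.6,0,0,0,0.386,-0.806,0.02,0.6,0,0,0,0.386,-0.806,0.02,0.6,0,0,0,0.386,-0.806,0.02,0.6,0,0,0,0.386,-0.806,0.02,0.6])

```text
time_s: 22.0
tcp_pos: [0.472, -0.1989, 0.1921]
ee_rot: [-179.9, 0.1, 177.2]
force: [0.7, -0.4, -0.3]
width: 0.0523
gripper_force: 0.0
```

Request:
jog_arm(motion=[0,0,0,0.07,-0.08,0,0.6,0,0,0,0.14,-0.16,0,0.6,0,0,0,0.21,-0.24,0,0.6,0,0,0,0.274,-0.313,0,0.6,0,0,0,0.274,-0.313,0.1,0.6,0,0,0,0.274,-0.313,0.2,0.6,0,0,0,0.274,-0.313,0.3,0.6,0,0,0,0.274,-0.313,0.38,0.6,0,0,0,0.274,-0.313,0.38,0.6,0,0,0,0.274,-0.313,0.38,0.6])

```text
time_s: 23.0
tcp_pos: [0.3856, -0.2895, 0.0787]
ee_rot: [-179.9, 0.1, 177.2]
force: [1.0, -0.2, -0.3]
width: 0.052
gripper_force: 0.0
```

```bash
python3 - <<'E'
from h import *
seen("side",(.383,-.289),rad=.05)
seen("top",(.383,-.289),rad=.05)
chain((.383,-.2895,-.013,177.5),(.383,-.2895,.19,177.5),(.47,-.15,.19,177.1),(.6015,.093,.19,177.1))
E
```

```text
top obj [ 423.4 -294.7] size [9.2 0.1] yaw -90.3 n 4 z [0.02  0.023 0.024]
t 23.1 tcp [ 0.3861 -0.2906  0.0798] rot [-179.76    0.2   177.17] w 0.052 gf 0.0
(0.383, -0.2895, -0.013, 177.5) turn [-0.005  0.005 -0.007] shift [0.0115 0.0043 0.3092] d 0.093
(0.383, -0.2895, 0.19, 177.5) turn [0. 0. 0.] shift [ 0.      0.     -0.6767] d 0.203
(0.47, -0.15, 0.19, 177.1) turn [-0.    -0.     0.009] shift [-0.2694  0.4772  0.    ] d 0.164
(0.6015, 0.093, 0.19, 177.1) turn [0. 0. 0.] shift [-0.3968  0.8311  0.    ] d 0.276
```

Request:
jog_arm(motion=[0,0,0,0.011,0.004,0.1,0.6,0,0,0,0.011,0.004,0.2,0.6,0,0,0,0.011,0.004,0.27,0.6,0,0,0,0.011,0.004,0.307,0.6,0,0,0,0.011,0.004,0.307,0.6,0,0,0,0.011,0.004,0.307,0,0,0,0,0.011,0.004,0.307,0,0,0,0,0.011,0.004,0.307,0,0,0,0,0.011,0.004,0.307,0,0,0,0,0.011,0.004,0.307,0])

```text
time_s: 24.1
tcp_pos: [0.3827, -0.2903, -0.0125]
ee_rot: [-179.7, 0.2, 177.1]
force: [0.6, -0.4, 6.0]
width: 0.0316
gripper_force: 30.0
```

Request:
jog_arm(motion=[0,0,0,0,0,-0.12,0,0,0,0,0,0,-0.26,0,0,0,0,0,0,-0.4,0,0,0,0,0,0,-0.54,0,0,0,0,0,0,-0.68,0,0,0,0,-0.07,0.12,-0.68,0,0,0,0,-0.14,0.24,-0.68,0,0,0,0,-0.21,0.36,-0.68,0,0,0,0,-0.27,0.477,-0.68,0,0,0,0,-0.27,0.477,-0.68,0])

```text
time_s: 25.1
tcp_pos: [0.47, -0.1451, 0.1899]
ee_rot: [180.0, 0.0, 177.4]
force: [0.0, -1.1, -1.9]
width: 0.0316
gripper_force: 30.0
```

```bash
python3 - <<'E'
from h import *
chain((.6015,.093,.19,177.1),(.6015,.093,.078,177.1))
E
```

```text
t 25.1 tcp [ 0.47   -0.1451  0.1899] rot [1.7997e+02 4.0000e-02 1.7740e+02] w 0.0316 gf 30.0
(0.6015, 0.093, 0.19, 177.1) turn [0.001 0.001 0.007] shift [-4.018e-01  8.126e-01  4.000e-04] d 0.272
(0.6015, 0.093, 0.078, 177.1) turn [0. 0. 0.] shift [-0.     -0.      0.3733] d 0.112
```

Request:
jog_arm(motion=[0,0,0,-0.07,0.14,0,0,0,0,0,-0.14,0.28,0,0,0,0,0,-0.21,0.42,0,0,0,0,0,-0.28,0.56,0,0,0,0,0,-0.35,0.7,0,0,0,0,0,-0.4,0.813,0,0,0,0,0,-0.4,0.813,0,0,0,0,0,-0.4,0.813,0.1,0,0,0,0,-0.4,0.813,0.2,0,0,0,0,-0.4,0.813,0.2,0])

```text
time_s: 26.1
tcp_pos: [0.5968, 0.0867, 0.1255]
ee_rot: [-179.8, -0.6, 177.1]
force: [-0.7, -0.8, -1.8]
width: 0.0316
gripper_force: 30.0
```

Request:
jog_arm(motion=[0,0,0,0,0,0.07,0,0,0,0,0,0,0.14,0,0,0,0,0,0,0.172,0,0,0,0,0,0,0.172,0,0,0,0,0,0,0.172,0.5,0,0,0,0,0,0.172,0.5,0,0,0,0,0,0.172,0.5,0,0,0,0,0,0.12,0.5,0,0,0,0,0,-0.03,0.5,0,0,0,0,0,-0.18,0.5])

```text
time_s: 27.1
tcp_pos: [0.6007, 0.0877, 0.1843]
ee_rot: [-179.9, -0.1, 177.1]
force: [1.7, -0.1, -0.1]
width: 0.0438
gripper_force: 0.0
```

```bash
python3 - <<'E'
from h import *
p,d=grab_frame("top")
for c in [(.5076,-.39)]: seen("top",c,p=p,d=d,rad=.055)
p,d=grab_frame("side"); S=cloud("side",d)
seen("side",(.6,.093),zlo=.104,zhi=.135,rad=.05,p=p,d=d)
chain((.55,-.17,.20,190),(.508,-.3905,.08,204),(.508,-.3905,-.011,204))
E
```

```text
top obj [ 507.8 -390.6] size [81.1 33.9] yaw 22.7 n 321 z [0.024 0.032 0.036]
side obj [600.4  73.7] size [61.2 81.3] yaw -4.3 n 314 z [0.109 0.123 0.128]
t 27.2 tcp [0.6068 0.0877 0.1912] rot [-179.88    0.94  177.12] w 0.0435 gf 0.0
(0.55, -0.17, 0.2, 190) turn [-0.005  0.02  -0.286] shift [ 0.1452 -0.8676 -0.03  ] d 0.264
(0.508, -0.3905, 0.08, 204) turn [ 0.     0.    -0.311] shift [ 0.2655 -0.6995  0.4   ] d 0.255
(0.508, -0.3905, -0.011, 204) turn [0. 0. 0.] shift [ 0.     -0.      0.3033] d 0.091
```

Request:
jog_arm(motion=[0,0,-0.05,0.02,-0.14,-0.03,0.6,0,0,-0.1,0.05,-0.28,-0.03,0.6,0,0,-0.15,0.07,-0.42,-0.03,0.6,0,0,-0.2,0.1,-0.56,-0.03,0.6,0,0,-0.25,0.12,-0.7,-0.03,0.6,0,0,-0.286,0.145,-0.84,-0.03,0.6,0,0,-0.286,0.145,-0.868,-0.03,0.6,0,0,-0.286,0.145,-0.868,-0.03,0.6,0,0,-0.286,0.145,-0.868,-0.03,0.6,0,0,-0.286,0.145,-0.868,-0.03,0.6])

```text
time_s: 28.2
tcp_pos: [0.5451, -0.1684, 0.1933]
ee_rot: [-179.9, 0.0, -169.9]
force: [0.2, -0.2, 0.3]
width: 0.0521
gripper_force: 0.0
```

```bash
python3 - <<'E'
from h import *
chain((.508,-.3905,.08,203.5))
E
```

```text
t 28.2 tcp [ 0.5451 -0.1684  0.1933] rot [-1.7990e+02  4.0000e-02 -1.6993e+02] w 0.0521 gf 0.0
(0.508, -0.3905, 0.08, 203.5) turn [-0.002  0.001 -0.298] shift [ 0.2516 -0.7066  0.3788] d 0.252
```

Request:
jog_arm(motion=[0,0,-0.06,0.05,-0.14,0,0.6,0,0,-0.12,0.1,-0.28,0,0.6,0,0,-0.18,0.15,-0.42,0,0.6,0,0,-0.24,0.2,-0.56,0,0.6,0,0,-0.298,0.25,-0.7,0.05,0.6,0,0,-0.298,0.252,-0.706,0.15,0.6,0,0,-0.298,0.252,-0.706,0.25,0.6,0,0,-0.298,0.252,-0.706,0.37,0.6,0,0,-0.298,0.252,-0.706,0.37,0.6,0,0,-0.298,0.252,-0.706,0.37,0.6])

```text
time_s: 29.2
tcp_pos: [0.5081, -0.3907, 0.0828]
ee_rot: [-179.9, 0.0, -156.5]
force: [0.2, -0.6, 0.1]
width: 0.0522
gripper_force: 0.0
```

```bash
python3 - <<'E'
from h import *
seen("side",(.508,-.39),rad=.05)
chain((.508,-.3905,-.011,203.5),(.508,-.3905,.19,203.5),(.535,-.22,.19,190),(.604,.146,.19,177.1))
E
```

```text
t 29.25 tcp [ 0.5089 -0.3918  0.0842] rot [-1.7973e+02  7.0000e-02 -1.5653e+02] w 0.0523 gf 0.0
(0.508, -0.3905, -0.011, 203.5) turn [-0.006  0.002 -0.001] shift [0.0013 0.0068 0.3175] d 0.095
(0.508, -0.3905, 0.19, 203.5) turn [0. 0. 0.] shift [ 0.    0.   -0.67] d 0.201
(0.535, -0.22, 0.19, 190) turn [ 0.  -0.   0.3] shift [-0.3092  0.4853  0.    ] d 0.173
(0.604, 0.146, 0.19, 177.1) turn [ 0.    -0.     0.287] shift [-0.4384  1.1615  0.    ] d 0.372
```

Request:
jog_arm(motion=[0,0,0,0,0.003,0.1,0.6,0,0,0,0,0.003,0.2,0.6,0,0,0,0,0.003,0.28,0.6,0,0,0,0,0.003,0.315,0.6,0,0,0,0,0.003,0.315,0.6,0,0,0,0,0.003,0.315,0,0,0,0,0,0.003,0.315,0,0,0,0,0,0.003,0.315,0,0,0,0,0,0.003,0.315,0,0,0,0,0,0.003,0.315,0])

```text
time_s: 30.25
tcp_pos: [0.508, -0.3921, -0.0103]
ee_rot: [-179.7, 0.1, -156.6]
force: [0.8, 0.2, 5.6]
width: 0.0315
gripper_force: 30.0
```

Request:
jog_arm(motion=[0,0,0,0,0,-0.12,0,0,0,0,0,0,-0.26,0,0,0,0,0,0,-0.4,0,0,0,0,0,0,-0.54,0,0,0,0,0,0,-0.67,0,0,0,0.07,-0.07,0.13,-0.67,0,0,0,0.14,-0.14,0.26,-0.67,0,0,0,0.21,-0.21,0.39,-0.67,0,0,0,0.28,-0.28,0.52,-0.67,0,0,0,0.35,-0.36,0.65,-0.67,0])

```text
time_s: 31.25
tcp_pos: [0.5278, -0.1672, 0.1885]
ee_rot: [-179.9, 0.0, -172.5]
force: [1.9, -0.1, -2.3]
width: 0.0313
gripper_force: 30.0
```

```bash
python3 - <<'E'
from h import *
chain((.604,.146,.19,177.1),(.604,.146,.078,177.1))
E
```

```text
t 31.25 tcp [ 0.5278 -0.1672  0.1885] rot [-179.9     0.   -172.55] w 0.0313 gf 30.0
(0.604, 0.146, 0.19, 177.1) turn [-0.002  0.     0.23 ] shift [-0.3873  1.0023 -0.0067] d 0.322
(0.604, 0.146, 0.078, 177.1) turn [0. 0. 0.] shift [-0.     -0.      0.3733] d 0.112
```

Request:
jog_arm(motion=[0,0,0.03,-0.05,0.14,0,0,0,0,0.06,-0.1,0.28,0,0,0,0,0.1,-0.16,0.42,0,0,0,0,0.14,-0.22,0.56,0,0,0,0,0.18,-0.28,0.7,0,0,0,0,0.23,-0.34,0.85,0,0,0,0,0.23,-0.387,1,0,0,0,0,0.23,-0.387,1,0,0,0,0,0.23,-0.387,1,0,0,0,0,0.23,-0.387,1,0,0])

```text
time_s: 32.25
tcp_pos: [0.6033, 0.1428, 0.1877]
ee_rot: [-179.8, 0.0, 177.3]
force: [-0.1, -0.9, -1.3]
width: 0.0314
gripper_force: 30.0
```

```bash
python3 - <<'E'
from h import *
chain((.604,.146,.081,177.1))
p,d=grab_frame("side"); cv2.imwrite("pics/s3.png",p)
E
```

```text
t 32.25 tcp [0.6033 0.1428 0.1877] rot [-1.7982e+02  1.0000e-02  1.7726e+02] w 0.0314 gf 30.0
(0.604, 0.146, 0.081, 177.1) turn [-0.004  0.     0.003] shift [-0.0018  0.012   0.3558] d 0.107
```

View pics/s3.png

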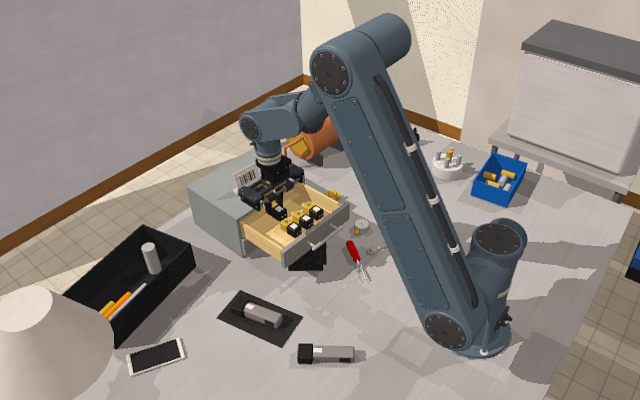

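Request:
jog_arm(motion=[0,0,0,0,0.012,0.1,0,0,0,0,0,0.012,0.2,0,0,0,0,0,0.012,0.28,0,0,0,0,0,0.012,0.33,0,0,0,0,0,0.012,0.357,0,0,0,0,0,0.012,0.357,0,0,0,0,0,0.012,0.357,0.5,0,0,0,0,0.012,0.357,0.5,0,0,0,0,0.012,0.357,0.5,0,0,0,0,0.012,0.357,0.5])

```text
time_s: 33.3
tcp_pos: [0.6044, 0.1468, 0.0814]
ee_rot: [-179.9, 0.1, 177.3]
force: [0.2, 0.0, -0.3]
width: 0.0429
gripper_force: 0.0
```

Request:
jog_arm(motion=[0,0,0,0,0,-0.05,0.5,0,0,0,0,0,-0.15,0.5,0,0,0,0,0,-0.3,0.5,0,0,0,0,0,-0.42,0.5,0,0,0,0,0,-0.42,0,0,0,0.2,0.16,0,-0.42,0,0,0,0.4,0.32,0,-0.42,0,0,0,0.6,0.48,0,-0.42,0,0,0,0.8,0.64,0,-0.42,0,0,0,1,0.8,0,-0.42,0])

```text
time_s: 34.3
tcp_pos: [0.3618, 0.1586, 0.2062]
ee_rot: [-179.9, 0.1, 133.9]
force: [0.2, -0.1, 1.1]
width: 0.0049
gripper_force: 0.0
```

```bash
python3 - <<'E'
from h import *
p,d=grab_frame("side"); S=cloud("side",d); cv2.imwrite("pics/s4.png",cv2.resize(p[150:290,220:380],None,fx=4,fy=4,interpolation=cv2.INTER_CUBIC))
for c in [(.6,-.019),(.6,.035),(.6,.09),(.6,.146)]: seen("side",c,zlo=.106,zhi=.135,rad=.042,p=p,d=d)
m=(S[...,2]>.117)&(S[...,2]<.142)&(S[...,0]>.43)&(S[...,0]<.475)&(S[...,1]>0)&(S[...,1]<.15); print("bar",m.sum(),np.median(S[m],0).round(3))
chain((.40,.085,.2,87.1),(.40,.0765,.10,87.1),(.6,.066,.1,87.1))
E
```

```text
side obj [615.5 -28.5] size [53. 21.] yaw 6.1 n 44 z [0.122 0.126 0.129]
side obj [619.6  40.7] size [23.6 48.9] yaw -39.2 n 77 z [0.111 0.123 0.128]
side obj [602.4  85.8] size [34.2 76.9] yaw -5.3 n 234 z [0.111 0.124 0.129]
side obj [602.  145.3] size [34.8 77.4] yaw -3.7 n 252 z [0.112 0.124 0.128]
bar 89 [0.467 0.092 0.133]
t 34.35 tcp [0.3487 0.1583 0.2043] rot [-179.16   -0.49  133.77] w 0.003 gf 0.0
(0.4, 0.085, 0.2, 87.1) turn [-0.022 -0.003  1.037] shift [-0.2948 -0.0453  0.0124] d 0.09
(0.4, 0.0765, 0.1, 87.1) turn [0. 0. 0.] shift [-0.0283  0.0014  0.3333] d 0.1
(0.6, 0.066, 0.1, 87.1) turn [0. 0. 0.] shift [-0.0012  0.6676  0.    ] d 0.2
```

View pics/s4.png

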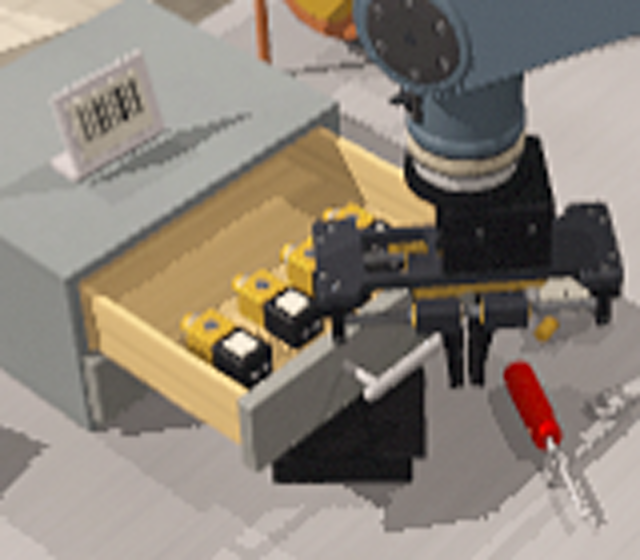

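```bash
python3 - <<'E'
from h import *
chain((.415,.0735,.2,177.1),(.415,.0735,.09,177.1),(.60,.064,.09,177.1),(.637,.0625,.09,177.1))
E
```

```text
t 34.35 tcp [0.3487 0.1583 0.2043] rot [-179.16   -0.49  133.77] w 0.003 gf 0.0
(0.415, 0.0735, 0.2, 177.1) turn [-0.014 -0.017 -0.963] shift [-0.3571 -0.0358  0.0118] d 0.108
(0.415, 0.0735, 0.09, 177.1) turn [0. 0. 0.] shift [-0.     -0.      0.3667] d 0.11
(0.6, 0.064, 0.09, 177.1) turn [0. 0. 0.] shift [-6.175e-01 -4.000e-04 -0.000e+00] d 0.185
(0.637, 0.0625, 0.09, 177.1) turn [0. 0. 0.] shift [-0.1234  0.0012  0.    ] d 0.037
```

Request:
jog_arm(motion=[0,0,-0.19,-0.1,0,0,0,0,0,-0.38,-0.2,0,0,0,0,0,-0.57,-0.3,-0.03,0,0,0,0,-0.76,-0.35,-0.036,0,0,0,0,-0.963,-0.357,-0.036,0,0,0,0,-0.963,-0.357,-0.036,0,0,0,0,-0.963,-0.357,-0.036,0,0,0,0,-0.963,-0.357,-0.036,0,0,0,0,-0.963,-0.357,-0.036,0,0,0,0,-0.963,-0.357,-0.036,0,0])

```text
time_s: 35.35
tcp_pos: [0.4313, 0.0748, 0.2071]
ee_rot: [-179.9, 0.1, 177.6]
force: [-0.5, 0.1, -0.2]
width: 0.0007
gripper_force: 0.0
```

```bash
python3 - <<'E'
from h import *
chain((.415,.0735,.09,177.1),(.60,.064,.09,177.1),(.637,.0625,.09,177.1))
E
```

```text
t 35.35 tcp [0.4313 0.0748 0.2071] rot [-1.7986e+02  1.0000e-01  1.7764e+02] w 0.0007 gf 0.0
(0.415, 0.0735, 0.09, 177.1) turn [-0.003  0.002  0.012] shift [ 0.0547 -0.0056  0.3904] d 0.118
(0.6, 0.064, 0.09, 177.1) turn [0. 0. 0.] shift [-6.175e-01 -4.000e-04 -0.000e+00] d 0.185
(0.637, 0.0625, 0.09, 177.1) turn [0. 0. 0.] shift [-0.1234  0.0012  0.    ] d 0.037
```

Request:
jog_arm(motion=[0,0,0.012,0.055,-0.006,0,0,0,0,0.012,0.055,-0.006,0.12,0,0,0,0.012,0.055,-0.006,0.24,0,0,0,0.012,0.055,-0.006,0.36,0,0,0,0.012,0.055,-0.006,0.39,0,0,0,0.012,0.055,-0.006,0.39,0,0,0,0.012,0.04,-0.006,0.39,0,0,0,0.012,0.02,-0.006,0.39,0,0,0,0.012,0,-0.006,0.39,0,0,0,0.012,-0.02,-0.006,0.39,0])

```text
time_s: 36.35
tcp_pos: [0.4393, 0.0721, 0.0912]
ee_rot: [-179.9, 0.3, 177.1]
force: [-0.4, 0.3, -0.5]
width: 0.0007
gripper_force: 0.0
```

Request:
jog_arm(motion=[0,0,0,-0.03,0,0,0,0,0,0,-0.08,0,0,0,0,0,0,-0.13,0,0,0,0,0,0,-0.18,0,0,0,0,0,0,-0.23,0,0,0,0,0,0,-0.28,0,0,0,0,0,0,-0.33,0,0,0,0,0,0,-0.38,0,0,0,0,0,0,-0.42,0,0,0,0,0,0,-0.44,0,0,0])

```text
time_s: 37.35
tcp_pos: [0.5711, 0.0653, 0.0904]
ee_rot: [-179.9, 0.2, 177.1]
force: [0.1, -0.2, -0.6]
width: 0.0006
gripper_force: 0.0
```

```bash
python3 - <<'E'
from h import *
go()
chain((.637,.0625,.09,177.1))
p,d=grab_frame("side"); S=cloud("side",d)
m=(S[...,2]>.12)&(S[...,2]<.14)&(S[...,0]>.5)&(S[...,0]<.68)&(S[...,1]>.08)&(S[...,1]<.13); print("bar",m.sum(),np.percentile(S[m],[5,25,50],axis=0).round(3))
E
```

```text
t 37.35 tcp [0.5711 0.0653 0.0904] rot [-1.7986e+02  1.7000e-01  1.7710e+02] w 0.0006 gf 0.0 F [ 0.1 -0.2 -0.6]
t 37.35 tcp [0.5711 0.0653 0.0904] rot [-1.7986e+02  1.7000e-01  1.7710e+02] w 0.0006 gf 0.0
(0.637, 0.0625, 0.09, 177.1) turn [-0.003  0.004 -0.   ] shift [-0.22    0.0018  0.002 ] d 0.066
bar 83 [[0.584 0.083 0.124]
 [0.588 0.11  0.129]
 [0.601 0.114 0.132]]
```

Request:
jog_arm(motion=[0,0,0,-0.04,0,0,0,0,0,0,-0.08,0,0,0,0,0,0,-0.12,0,0,0,0,0,0,-0.15,0,0,0,0,0,0,-0.17,0,0,0,0,0,0,-0.19,0,0,0,0,0,0,-0.2,0,0,0,0,0,0,-0.21,0,0,0,0,0,0,-0.22,0,0,0,0,0,0,-0.22,0,0,0])

```text
time_s: 38.4
tcp_pos: [0.6328, 0.0623, 0.0903]
ee_rot: [-179.9, -0.2, 177.1]
force: [-5.1, 0.3, 2.3]
width: 0.0006
gripper_force: 2.6
```

```bash
python3 - <<'E'
from h import *
go()
for n in("side","top"):
  p,d=grab_frame(n); S=cloud(n,d)
  m=(S[...,2]>.12)&(S[...,2]<.14)&(S[...,0]>.6)&(S[...,0]<.68)&(S[...,1]>.085)&(S[...,1]<.13); print("bar",m.sum(),np.percentile(S[m],[5,25,50],axis=0).round(3)[:,0] if m.sum() else 0)
  m=(abs(S[...,2]-.155)<.012)&(S[...,0]>.64)&(S[...,0]<.72)&(S[...,1]>.15)&(S[...,1]<.2); print("front top",np.percentile(S[m],[1,5,50],axis=0).round(3)[:,0])
E
```

```text
t 38.4 tcp [0.6328 0.0623 0.0903] rot [-179.85   -0.23  177.12] w 0.0006 gf 2.6 F [-5.1  0.3  2.3]
bar 46 [0.645 0.648 0.651]
front top [0.687 0.689 0.701]
bar 10 [0.647 0.648 0.65 ]
front top [0.69  0.691 0.703]
```

Request:
jog_arm(motion=[0,0,0,-0.03,0,0,0,0,0,0,-0.03,0,0,0,0,0,0,-0.035,0,0,0,0,0,0,-0.035,0,0,0,0,0,0,-0.035,0,0,0,0,0,0,-0.035,0,0,0,0,0,0,-0.035,0,0,0,0,0,0,-0.035,0,0,0,0,0,0,-0.035,0,0,0,0,0,0,-0.035,0,0,0])

```text
time_s: 39.5
tcp_pos: [0.6325, 0.0623, 0.0899]
ee_rot: [-179.8, -1.5, 177.2]
force: [-21.8, -0.4, 15.4]
width: 0.0007
gripper_force: 11.2
```

```bash
python3 - <<'E'
from h import *
go()
p,d=grab_frame("side"); S=cloud("side",d)
m=(S[...,2]>.12)&(S[...,2]<.14)&(S[...,0]>.6)&(S[...,0]<.68)&(S[...,1]>.085)&(S[...,1]<.13); print("bar",m.sum(),np.percentile(S[m],[5,25,50],axis=0).round(3)[:,0])
E
```

```text
t 39.5 tcp [0.6325 0.0623 0.0899] rot [-179.81   -1.51  177.18] w 0.0007 gf 11.2 F [-21.8  -0.4  15.4]
bar 51 [0.646 0.648 0.651]
```

Request:
jog_arm(motion=[0,0,0,0.05,0,0,0,0,0,0,0.15,0,0,0,0,0,0,0.25,0,0,0,0,0,0,0.3,0,-0.05,0,0,0,0,0.3,0,-0.2,0,0,0,0,0.3,0,-0.35,0.7,0,0,0,0.3,0,-0.4,0.7,0,0,0,0.3,0.15,-0.4,0.7,0,0,0,0.3,0.3,-0.4,0.7,0,0,0,0.3,0.4,-0.4,0.7])

```text
time_s: 40.55
tcp_pos: [0.5626, 0.1887, 0.211]
ee_rot: [-180.0, 0.3, 177.1]
force: [1.4, 0.1, 0.2]
width: 0.0327
gripper_force: 0.0
```

```bash
python3 - <<'E'
from h import *
for n in("side","top"):
  p,d=grab_frame(n); S=cloud(n,d); cv2.imwrite(f"pics/{n}5.png",p)
  seen(n,(.5,.35),zlo=.022,zhi=.06,rad=.1,p=p,d=d)
  m=(S[...,2]>.12)&(S[...,2]<.14)&(S[...,0]>.6)&(S[...,0]<.68)&(S[...,1]>.01)&(S[...,1]<.12); print("bar",m.sum(),np.percentile(S[m],[5,50,95],axis=0).round(3)[:,0] if m.sum() else 0)
  for o in trace(n,"label")[:2]:
    m=o["pixels"]; q=S[m]; q=q[(q[:,2]>.185)&(q[:,2]<.235)&(q[:,0]>.75)]; c=q.mean(0); u,s,v=np.linalg.svd(q-c); nn=v[2]*np.sign(v[2][0])
    print(n,"label",o["confidence"],c.round(3),"normal",nn.round(3),"yaw",np.degrees(np.arctan2(nn[1],nn[0])).round(1),np.percentile(q,[2,98],axis=0).round(3).tolist())
  # scanner head direction: dark end
  m=(np.hypot(S[...,0]-.5,S[...,1]-.35)<.1)&(S[...,2]>.022); q=S[m]; b=p[m].mean(1); print("dark c",q[b<45].mean(0).round(3),"light c",q[b>80].mean(0).round(3))
chain((.501,.349,.2,193.5))
E
```

```text
side obj [498.4 349.3] size [150.2  53. ] yaw -169.9 n 672 z [0.028 0.035 0.039]
bar 88 [0.642 0.647 0.657]
side label 0.67 [0.786 0.081 0.211] normal [ 0.947 -0.099 -0.305] yaw -6.0 [[0.775, 0.038, 0.186], [0.799, 0.118, 0.234]]<stdin>:7: RuntimeWarning: Mean of empty slice.
  ret = um.true_divide(
Traceback (most recent call last):
IndexError: index -1 is out of bounds for axis 0 with size 0
```

```bash
python3 - <<'E'
from h import *
d=np.load("top0.npy"); S=cloud("top",d); p=cv2.imread("pics/top0.png")
# handle axis via cut mid-lines
m=(np.hypot(S[...,0]-.5,S[...,1]-.35)<.1)&(S[...,2]>.024); q=S[m][:,:2]
c=q.mean(0); u,s,v=np.linalg.svd(q-c); print("top pca",c,np.degrees(np.arctan2(v[0,1],v[0,0]))%180)
chain((.501,.349,.2,193),(.501,.349,.08,193),(.501,.349,-.005,193))
E
```

```text
top pca [0.50509528 0.34831712] 14.303424228059214
t 40.65 tcp [0.5623 0.1901 0.2106] rot [-179.98    0.25  177.35] w 0.0404 gf 0.0
(0.501, 0.349, 0.2, 193) turn [-0.001  0.006 -0.348] shift [0.2289 0.5196 0.0342] d 0.171
(0.501, 0.349, 0.08, 193) turn [0. 0. 0.] shift [-0.  -0.   0.4] d 0.12
(0.501, 0.349, -0.005, 193) turn [0. 0. 0.] shift [-0.     -0.      0.2833] d 0.085
```

Request:
jog_arm(motion=[0,0,-0.08,0.05,0.12,0,0.7,0,0,-0.16,0.1,0.24,0,0.7,0,0,-0.24,0.15,0.36,0,0.7,0,0,-0.348,0.2,0.46,0,0.7,0,0,-0.348,0.229,0.52,0.05,0.7,0,0,-0.348,0.229,0.52,0.18,0.7,0,0,-0.348,0.229,0.52,0.3,0.7,0,0,-0.348,0.229,0.52,0.4,0.7,0,0,-0.348,0.229,0.52,0.43,0.7,0,0,-0.348,0.229,0.52,0.43,0.7])

```text
time_s: 41.65
tcp_pos: [0.501, 0.3444, 0.0795]
ee_rot: [-179.8, -0.1, -167.3]
force: [-0.0, 0.6, 0.3]
width: 0.0611
gripper_force: 0.0
```

```bash
python3 - <<'E'
from h import *
seen("side",(.5,.35),zlo=.022,zhi=.06,rad=.1)
chain((.501,.349,-.005,193))
E
```

```text
side obj [499.  349.1] size [150.1  42. ] yaw -162.0 n 629 z [0.027 0.035 0.039]
t 41.7 tcp [0.5021 0.345  0.0809] rot [-1.7984e+02  1.0000e-01 -1.6727e+02] w 0.0608 gf 0.0
(0.501, 0.349, -0.005, 193) turn [-0.004  0.002 -0.006] shift [0.0011 0.0147 0.2864] d 0.086
```

Request:
jog_arm(motion=[0,0,0,0,0.012,0.1,0.7,0,0,0,0,0.012,0.18,0.7,0,0,0,0,0.012,0.25,0.7,0,0,0,0,0.012,0.285,0.7,0,0,0,0,0.012,0.285,0.7,0,0,0,0,0.012,0.285,0,0,0,0,0,0.012,0.285,0,0,0,0,0,0.012,0.285,0,0,0,0,0,0.012,0.285,0,0,0,0,0,0.012,0.285,0])

```text
time_s: 42.7
tcp_pos: [0.5012, 0.3486, -0.0041]
ee_rot: [-179.8, 0.1, -167.2]
force: [0.0, -0.7, 4.7]
width: 0.0356
gripper_force: 29.9
```

```bash
python3 - <<'E'
from h import *
chain((.501,.349,.19,193),(.6107,.0933,.19,175),(.6107,.0933,.182,175))
E
```

```text
t 42.7 tcp [ 0.5012  0.3486 -0.0041] rot [-1.7984e+02  1.3000e-01 -1.6722e+02] w 0.0356 gf 29.9
(0.501, 0.349, 0.19, 193) turn [-0.004  0.003 -0.005] shift [-1.20e-03 -5.00e-04 -6.47e-01] d 0.194
(0.6107, 0.0933, 0.19, 175) turn [-0.  -0.   0.4] shift [-0.1646 -0.9127 -0.    ] d 0.278
(0.6107, 0.0933, 0.182, 175) turn [0. 0. 0.] shift [ 0.     -0.      0.0267] d 0.008
```

Request:
jog_arm(motion=[0,0,0,0,0,-0.1,0,0,0,0,0,0,-0.22,0,0,0,0,0,0,-0.35,0,0,0,0,0,0,-0.48,0,0,0,0,0,0,-0.62,0,0,0,0.08,-0.04,-0.1,-0.62,0,0,0,0.16,-0.08,-0.22,-0.62,0,0,0,0.24,-0.12,-0.34,-0.62,0,0,0,0.32,-0.14,-0.46,-0.62,0,0,0,0.4,-0.15,-0.56,-0.62,0])

```text
time_s: 43.7
tcp_pos: [0.5818, 0.1933, 0.1811]
ee_rot: [-179.9, 0.1, 174.6]
force: [0.7, 0.4, -2.4]
width: 0.0355
gripper_force: 29.9
```

```bash
python3 - <<'E'
from h import *
chain((.6107,.0933,.182,175))
E
```

```text
t 43.7 tcp [0.5818 0.1933 0.1811] rot [-1.7985e+02  8.0000e-02  1.7457e+02] w 0.0355 gf 29.9
(0.6107, 0.0933, 0.182, 175) turn [-0.003  0.002 -0.01 ] shift [-0.1273 -0.3228 -0.0019] d 0.104
```

Request:
jog_arm(motion=[0,0,0,-0.03,-0.08,0,0,0,0,0,-0.06,-0.16,0,0,0,0,0,-0.09,-0.24,0,0,0,0,0,-0.12,-0.3,0,0,0,0,0,-0.127,-0.323,0,0,0,0,0,-0.127,-0.323,0,0,0,0,0,-0.127,-0.323,0,0,0,0,0,-0.127,-0.323,0,0,0,0,0,-0.127,-0.323,0,0,0,0,0,-0.127,-0.323,0,0])

```text
time_s: 44.7
tcp_pos: [0.6102, 0.0959, 0.1819]
ee_rot: [-179.9, 0.1, 174.8]
force: [-0.1, 0.5, -0.7]
width: 0.036
gripper_force: 29.9
```

```bash
python3 - <<'E'
from h import *
go()
p,d=grab_frame("side"); S=cloud("side",d); cv2.imwrite("pics/s6.png",cv2.resize(p[120:280,200:400],None,fx=4,fy=3.7,interpolation=cv2.INTER_CUBIC))
m=(S[...,0]>.52)&(S[...,0]<.72)&(S[...,1]>.02)&(S[...,1]<.16)&(S[...,2]>.18)&(S[...,2]<.235)
# window side: dark head pts
q=S[m]; h=q[q[:,0]>.645]; print("head",len(h),np.percentile(h,[3,50,97],axis=0).round(3).tolist()); t=q[q[:,0]<.575]; print("tail",len(t),np.percentile(t,[3,50,97],axis=0).round(3).tolist())
E
```

```text
t 44.7 tcp [0.6102 0.0959 0.1819] rot [-1.7987e+02  1.0000e-01  1.7482e+02] w 0.036 gf 29.9 F [-0.1  0.5 -0.7]
head 27 [[0.645, 0.1, 0.192], [0.649, 0.11, 0.204], [0.676, 0.117, 0.224]]
tail 222 [[0.533, 0.085, 0.197], [0.548, 0.108, 0.22], [0.574, 0.119, 0.227]]
```

View pics/s6.png

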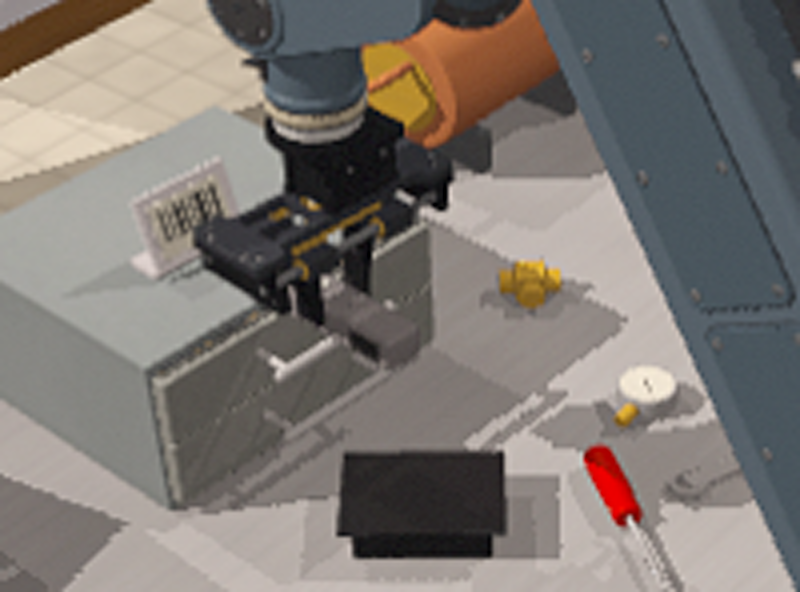

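Request:
jog_arm(motion=[0,0,0,0,0,0,0,0,0,0,0,0,0,0,0,0,0,0,0,0,0,0,0,0,0,0,0,0,0,0,0,0,0,0,0,0,0,0,0,0,0,0,0,0,0,0,0,0,0,0,0,0,0,0,0,0,0,0,0,0,0,0,0,0,0,0,0,0,0,0])

```text
time_s: 45.75
tcp_pos: [0.6104, 0.0951, 0.1818]
ee_rot: [-179.9, 0.1, 174.8]
force: [0.8, 0.4, -2.2]
width: 0.0359
gripper_force: 29.9
```

Request:
jog_arm(motion=[0,0,0,0,0,0,0,0,0,0,0,0,0,0,0,0,0,0,0,0,0,0,0,0,0,0,0,0,0,0,0,0,0,0,0,0,0,0,0,0,0,0,0,0,0,0,0,0,0,0,0,0,0,0,0,0,0,0,0,0,0,0,0,0,0,0,0,0,0,0])

```text
time_s: 46.75
tcp_pos: [0.6104, 0.0952, 0.1819]
ee_rot: [-179.9, 0.1, 174.8]
force: [0.0, 0.5, -0.8]
width: 0.0359
gripper_force: 29.9
```

```bash
python3 - <<'E'
from h import *
p,d=grab_frame("side"); S=cloud("side",d)
m=(S[...,0]>.52)&(S[...,0]<.72)&(S[...,1]>.02)&(S[...,1]<.16)&(S[...,2]>.18)&(S[...,2]<.235)
q=S[m]; t=q[q[:,0]<.575]; print("tail",len(t),np.percentile(t,[3,50,97],axis=0).round(3).tolist())
chain((.498,.347,.19,192),(.498,.347,.06,192),(.498,.347,-.002,192))
E
```

```text
tail 222 [[0.534, 0.085, 0.197], [0.548, 0.106, 0.22], [0.574, 0.118, 0.227]]
t 46.8 tcp [0.6105 0.0951 0.1819] rot [-1.7987e+02  1.1000e-01  1.7476e+02] w 0.0361 gf 29.9
(0.498, 0.347, 0.19, 192) turn [-0.003  0.002 -0.383] shift [ 0.4499  0.8017 -0.0297] d 0.276
(0.498, 0.347, 0.06, 192) turn [0. 0. 0.] shift [ 0.     -0.      0.4333] d 0.13
(0.498, 0.347, -0.002, 192) turn [0. 0. 0.] shift [ 0.     -0.      0.2067] d 0.062
```

Request:
jog_arm(motion=[0,0,-0.06,0.07,0.12,0,0,0,0,-0.12,0.14,0.24,0,0,0,0,-0.18,0.21,0.36,0,0,0,0,-0.24,0.28,0.48,0,0,0,0,-0.3,0.35,0.6,0,0,0,0,-0.36,0.41,0.72,0,0,0,0,-0.383,0.45,0.802,0,0,0,0,-0.383,0.45,0.802,0.1,0,0,0,-0.383,0.45,0.802,0.2,0,0,0,-0.383,0.45,0.802,0.3,0])

```text
time_s: 47.8
tcp_pos: [0.4982, 0.3476, 0.0906]
ee_rot: [-179.9, 0.1, -167.9]
force: [-0.1, 0.0, -1.6]
width: 0.0353
gripper_force: 29.9
```

```bash
python3 - <<'E'
from h import *
chain((.498,.347,-.003,192))
E
```

```text
t 47.8 tcp [0.4982 0.3476 0.0906] rot [-1.7986e+02  1.5000e-01 -1.6793e+02] w 0.0353 gf 29.9
(0.498, 0.347, -0.003, 192) turn [-0.003  0.003  0.001] shift [ 0.0018 -0.001   0.3118] d 0.094
```

Request:
jog_arm(motion=[0,0,0,0,0,0.1,0,0,0,0,0,0,0.2,0,0,0,0,0,0,0.26,0,0,0,0,0,0,0.3,0,0,0,0,0,0,0.311,0,0,0,0,0,0,0.311,0,0,0,0,0,0,0.311,0.7,0,0,0,0,0,0.311,0.7,0,0,0,0,0,0.311,0.7,0,0,0,0,0,0.311,0.7])

```text
time_s: 48.8
tcp_pos: [0.4988, 0.3468, -0.0014]
ee_rot: [-179.9, 0.1, -168.0]
force: [-0.0, 1.0, -0.5]
width: 0.0572
gripper_force: 0.0
```

Request:
jog_arm(motion=[0,0,0,0,0,0,0.7,0,0,0,0,0,-0.05,0.7,0,0,0,0,0,-0.15,0.7,0,0,0,0,0,-0.3,0.7,0,0,0,0,0,-0.45,0.7,0,0,0,0,0,-0.6,0.7,0,0,0,0,-0.15,-0.75,0.7,0,0,0,0,-0.3,-0.75,0.7,0,0,0,0,-0.45,-0.75,0.7,0,0,0,0,-0.6,-0.75,0.7])

```text
time_s: 49.8
tcp_pos: [0.5358, 0.1694, 0.2255]
ee_rot: [-179.8, 0.2, -168.0]
force: [0.4, 0.2, -0.7]
width: 0.061
gripper_force: 0.0
```

```bash
python3 - <<'E'
from h import *
go()
p,d=grab_frame("side"); cv2.imwrite("pics/s7.png",p); S=cloud("side",d)
seen("side",(.5,.35),zlo=.022,zhi=.06,rad=.1,p=p,d=d)
m=(S[...,2]>.12)&(S[...,2]<.14)&(S[...,0]>.6)&(S[...,0]<.68)&(S[...,1]>.01)&(S[...,1]<.12); print("bar",m.sum(),np.percentile(S[m],[5,50,95],axis=0).round(3)[:,0] if m.sum() else 0)
E
```

```text
t 49.8 tcp [0.5358 0.1694 0.2255] rot [-179.81    0.25 -167.97] w 0.061 gf 0.0 F [ 0.4  0.2 -0.7]
side obj [496.5 351.5] size [151.5  52.1] yaw -170.6 n 680 z [0.028 0.035 0.039]
bar 67 [0.643 0.648 0.673]
```

View pics/s7.png

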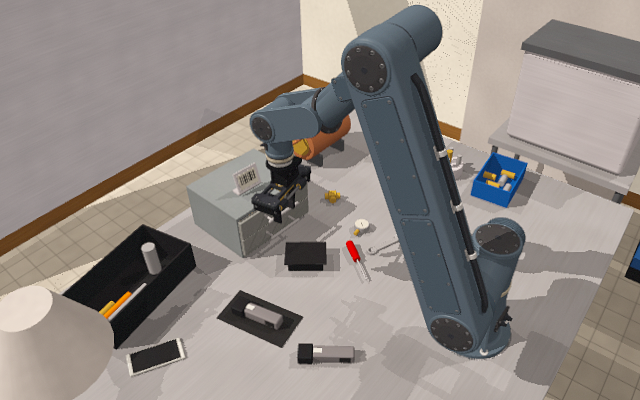

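```bash
python3 -c "
from plant import *
print(job_done())"
```

```text
the job is handed in; nothing more can be done
None
```

I handed the job in at about 50 s of the 210 s allowed. All four valves lie flat in the top drawer, which I pushed to its stop. The scanner was held steady about 10 cm from the label for roughly 2 s and is back on its pad. In the last picture both drawers look shut and I saw nothing else out of place, but no verdict came back from the hand-in.

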